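Clear the hallway key shelf: keys on hooks, odds and ends in the pull-out tray

TASK

Clear up the things left lying in front of the hallway key shelf: draw the tray out from under the shelf, put the whistle and the folded bottle opener in it, and hang every key by its eye on the brass hooks, one key to a hook. Slide the tray fully home again under the shelf with the two things in it, let everything hang and rest by itself, and leave the spectacles case, the torch and the plant where they stand.

Things in the scene. Friction and masses are not known exactly. Their poses are not given: they have to be found in the camera images.
- shelf: Fixed oak key shelf, 150 deep (x) x 360 wide (y) mm. Origin: middle of its footprint on the console; -x is its front, facing the robot. Board at 50 to 65 mm height, front edge at x = -75 mm. Above it a hook rail on two posts: front face x = +15 mm, 165 to 211 mm high, with five brass hooks 60 mm apart. A clip with a blue enamel tag is fixed to its right edge: no part of the job.
- cubby (a point): Middle, at console level, of the mouth of the open-bottomed cubby under the shelf board: 200 mm wide, 50 mm high; shelf x = -75 mm, y = 0. Side cheeks begin 5 mm behind this point; the stop at the back is 140 mm behind it (+x).
- hook0 (a point): Middle of the level arm of hook 0 (y = 120 mm on the shelf), 190 mm high; axes as the shelf's. The hook is a 6 mm rod: arm from the rail towards the front, bent straight up into a prong 22.5 mm nearer the front (-x) than this point, tip 28 mm higher. A key let go with its eye round the prong and its shank level towards the front swings down and hangs from the arm.
- hook1 (a point): Middle of the level arm of hook 1 (y = 60 mm on the shelf), 190 mm high; axes as the shelf's. The hook is a 6 mm rod: arm from the rail towards the front, bent straight up into a prong 22.5 mm nearer the front (-x) than this point, tip 28 mm higher. A key let go with its eye round the prong and its shank level towards the front swings down and hangs from the arm.
- hook2 (a point): Middle of the level arm of hook 2 (y = 0 mm on the shelf), 190 mm high; axes as the shelf's. The hook is a 6 mm rod: arm from the rail towards the front, bent straight up into a prong 22.5 mm nearer the front (-x) than this point, tip 28 mm higher. A key let go with its eye round the prong and its shank level towards the front swings down and hangs from the arm.
- hook3 (a point): Middle of the level arm of hook 3 (y = -60 mm on the shelf), 190 mm high; axes as the shelf's. The hook is a 6 mm rod: arm from the rail towards the front, bent straight up into a prong 22.5 mm nearer the front (-x) than this point, tip 28 mm higher. A key let go with its eye round the prong and its shank level towards the front swings down and hangs from the arm.
- hook4 (a point): Middle of the level arm of hook 4 (y = -120 mm on the shelf), 190 mm high; axes as the shelf's. The hook is a 6 mm rod: arm from the rail towards the front, bent straight up into a prong 22.5 mm nearer the front (-x) than this point, tip 28 mm higher. A key let go with its eye round the prong and its shank level towards the front swings down and hangs from the arm.
- tray: Loose dark wooden tray, cork floor, 140 deep (x) x 190 wide (y) x 26 mm high, walls and floor 6 mm, about 0.25 kg. Origin: centre of its underside; axes as the shelf's when in the cubby. Slides on the console, 5 mm play each side; starts empty and nearly home. Drawn out 140 mm it comes free. Fully home: back against the stop, origin at x = -5 mm on the shelf, front flush with the board.
- tray_knob (a point): Centre of the tray's round brass knob (24 mm across, 24 mm long along x), 38 mm in front of the tray's front face, 18 mm above the console. Can be pinched from above across y, the TCP about 6 mm above the knob's centre, to pull or push.
- key_brass: Brass door key. Lies flat, 110 mm long, 9 mm thick. Origin: middle of its 9 mm round shank, at half thickness (4.5 mm above what it lies on); grip here, across y. Centre of mass about 20 mm nearer the eye. +x points to the eye, -x to the tip 45 mm away. Bit 18 mm long, 17 mm out to +y, at the tip. May be absent.
- key_steel: Steel cellar key. Lies flat, 110 mm long, 9 mm thick. Origin: middle of its 9 mm round shank, at half thickness (4.5 mm above what it lies on); grip here, across y. Centre of mass about 20 mm nearer the eye. +x points to the eye, -x to the tip 45 mm away. Bit 14 mm long, 26 mm wide, at the tip. May be absent.
- key_red: Red plastic bike-lock key, steel tube tip. Lies flat, 110 mm long, 9 mm thick. Origin: middle of its 14 mm wide grip, at half thickness (4.5 mm above what it lies on); grip here, across y. Centre of mass about 20 mm nearer the eye. +x points to the eye, -x to the tip 45 mm away. May be absent.
- key_green: Green plastic letter-box key, brass blade. Lies flat, 110 mm long, 9 mm thick. Origin: middle of its 14 mm wide grip, at half thickness (4.5 mm above what it lies on); grip here, across y. Centre of mass about 20 mm nearer the eye. +x points to the eye, -x to the tip 45 mm away. May be absent.
- key_brass_eye (a point): Centre of the eye of the brass key, 45 mm along +x from the key's origin. The eye is a ring: bore 24 mm, outside 40 mm, bar 8 mm thick.
- key_steel_eye (a point): Centre of the eye of the steel key, 45 mm along +x from the key's origin. The eye is a ring: bore 24 mm, outside 40 mm, bar 8 mm thick.
- key_red_eye (a point): Centre of the eye of the red key, 45 mm along +x from the key's origin. The eye is a ring: bore 24 mm, outside 40 mm, bar 8 mm thick.
- key_green_eye (a point): Centre of the eye of the green key, 45 mm along +x from the key's origin. The eye is a ring: bore 24 mm, outside 40 mm, bar 8 mm thick.
- whistle: Chrome whistle lying on its side, 64 mm long, 20 mm high: a drum 28 mm across, whose centre is the origin (at the underside), with a 12 mm wide mouthpiece running 50 mm along +x, along the drum's +y side. Can be gripped over the drum across y.
- opener: Folded steel bottle opener lying flat, 80 (x) x 22 (y) x 12 mm. Origin: centre of its underside. Grip across y.
- glasses_case: Bystander: blue spectacles case, 65 x 160 x 42 mm, origin at its underside's centre.
- torch: Bystander: yellow torch standing on end, 48 mm across, 125 mm tall, origin at its underside's centre.
- pot_plant: Bystander: small plant in a terracotta pot, 90 mm across, 125 mm tall with its leaves, origin at its underside's centre.
Things that resemble listed ones, but are neither listed nor needed, are in the scene too. Leave any red look-alike of the opener alone.

How it is judged:
On the way, in this order (a step that is already met when the one before it is completed fails the run):
1. the tray is drawn out, by at least 40 mm (x of tray in the frame of shelf below -0.045 m), for 0.1 s.
2. the whistle and the bottle opener both lie in the drawn-out tray (x of whistle in the frame of tray between -0.065 and 0.065 m and y of whistle in the frame of tray between -0.09 and 0.09 m and z of whistle in the frame of tray between 0 and 0.03 m and x of opener in the frame of tray between -0.065 and 0.065 m and y of opener in the frame of tray between -0.09 and 0.09 m and z of opener in the frame of tray between 0 and 0.03 m and x of tray in the frame of shelf below -0.035 m), for 0.2 s.
At the end, for the whole second after the job is handed in: Each key hangs at rest on a hook of its own: eye centre within 28 mm of the middle of the hook's arm, within 0.4 rad of vertical, eye up. Whistle and opener lie in the tray; the tray is flat on the console, within 7 mm of fully home; all at rest ((distance between key_brass_eye and hook0 below 0.028 m or distance between key_brass_eye and hook1 below 0.028 m or distance between key_brass_eye and hook2 below 0.028 m or distance between key_brass_eye and hook3 below 0.028 m or distance between key_brass_eye and hook4 below 0.028 m) and angle between each of key_brass, key_steel, key_red, key_green's own x axis and vertical below 0.4 rad and linear speed of each of key_brass, key_steel, key_red, key_green below 0.05 m/s and (distance between key_steel_eye and hook0 below 0.028 m or distance between key_steel_eye and hook1 below 0.028 m or distance between key_steel_eye and hook2 below 0.028 m or distance between key_steel_eye and hook3 below 0.028 m or distance between key_steel_eye and hook4 below 0.028 m) and (distance between key_red_eye and hook0 below 0.028 m or distance between key_red_eye and hook1 below 0.028 m or distance between key_red_eye and hook2 below 0.028 m or distance between key_red_eye and hook3 below 0.028 m or distance between key_red_eye and hook4 below 0.028 m) and (distance between key_green_eye and hook0 below 0.028 m or distance between key_green_eye and hook1 below 0.028 m or distance between key_green_eye and hook2 below 0.028 m or distance between key_green_eye and hook3 below 0.028 m or distance between key_green_eye and hook4 below 0.028 m) and distance between key_brass_eye and key_steel_eye above 0.035 m and distance between each of key_brass_eye, key_steel_eye and key_red_eye above 0.035 m and distance between each of key_brass_eye, key_steel_eye, key_red_eye and key_green_eye above 0.035 m and x of whistle in the frame of tray between -0.065 and 0.065 m and y of whistle in the frame of tray between -0.09 and 0.09 m and z of whistle in the frame of tray between 0 and 0.03 m and x of opener in the frame of tray between -0.065 and 0.065 m and y of opener in the frame of tray between -0.09 and 0.09 m and z of opener in the frame of tray between 0 and 0.03 m and x of tray in the frame of shelf above -0.012 m and height (world z) of tray below 0.006 m and angle between tray's own z axis and vertical below 0.06 rad and linear speed of each of tray, whistle, opener below 0.03 m/s); the robot touches nothing.
It fails at once if the glasses case is shoved more than 30 mm or tipped over (distance of glasses_case from where it was at the start of the episode above 0.03 m or angle between glasses_case's own z axis and vertical above 0.5 rad).
It fails at once if the torch is shoved more than 30 mm or tipped over (distance of torch from where it was at the start of the episode above 0.03 m or angle between torch's own z axis and vertical above 0.5 rad).
It fails at once if the pot plant is shoved more than 30 mm or tipped over (distance of pot_plant from where it was at the start of the episode above 0.03 m or angle between pot_plant's own z axis and vertical above 0.5 rad).
Of key_brass, key_steel, key_red, key_green only 2 to 4 are there at a start; the rules pass over those that are not, and their reading is None.
At some moment in a run one of whistle, opener may be knocked a few centimetres aside while the robot is not near it.
Once in a run the grip may slacken for a moment while it holds something.
It also fails if it takes over 210 s, if anything falls off the work surface, if the arm or the gripper's body presses on something with over 40 N, if the wrist force passes 120 N, or if a joint passes its speed limit or range.

ROBOT

A 7-joint arm with a two-finger parallel gripper is mounted at the origin on the work surface. World frame = base frame: x ahead of the robot, y to its left, z up, the work surface at z = 0. Lengths are in m, angles in rad, forces in N, time in s.
With the tool pointing down it reaches from about 0.4 to 0.875 m from the base axis. Payload 19.3 kg.
Tool frame: the origin (TCP) lies between the finger pads, 19 mm behind the fingertips; this is the grasp point; z points along the fingers, y is the line along which they close (so a half turn about z gives the same grasp; the last joint's range is limited). The gripper opens to 85 mm and grips with 20 to 120 N. Pads are 22 mm wide; open, the fingers measure 114 mm over their backs; the gripper's body (76 mm by 85 mm) begins 54 mm behind the grasp point. The pads swing forward as they close: fully open they stand 13 mm farther back than shut.
Start: joints at [-1.222, 0.521, -0.036, 1.599, 0.021, 1.021, -0.113], TCP at [0.254, 0.571, 0.25] pointing down, gripper open.
Joint ranges: [-2.91, 2.91], [-0.3, 2.13], [-1.5, 1.42], [0.17, 2.43], [-1.26, 4.41], [0.16, 1.93], [-2.52, 2.52]. Speed limits (rad/s): [1.89, 1.89, 2.39, 2.39, 3.01, 3.01, 3.01].

INTERFACE

Orientations are given as [roll, pitch, yaw] about the fixed x, y, z axes, in that order (R = Rz(yaw) Ry(pitch) Rx(roll)).
In Python, from workcell import monitor, optics, workorder gives the robot as it stands.
- The arm moves only by the tool apply_moves, never from a script. Its arguments are lists of equal length, an entry for each row: "linear": the shift along the tool's x, y, z each as a share of 0.1 m, from -1 to 1, a list of three; "delta_rot": the turn, a rotation vector about the tool's x, y, z each as a share of 120 degrees, from -1 to 1, a list of three. A call has exactly 5 rows; each row is the pose to reach, as a shift and turn from the pose commanded when the call began, along the tool's axes at that moment; what a row does not reach only later rows make up. A row lasts 1/12 s, in which the tool goes at most 41.7 mm and 7.16 degrees, less where a joint would pass 70% of its speed; a pose out of reach is approached as far as the arm can. A call with a number of a shift or a turn outside -1 to 1 is refused whole. A call with a gripper value outside its range is refused whole. "gripper" is the opening, from -1 (shut) to 1 (fully open), set as the call begins (left out, the last holds). The fingers move at their own pace and stop on an object; "force" is the grip in N (left out, the last holds). Time passes only in rows, so rows that repeat a pose let the fingers close, or fill a call up. It gives the time, the measured TCP pose, the force, the opening and the grip force at its end, in the units of the state.
- monitor.observe(): the state, without advancing time (a new reading comes with each control period).
- optics.grab_frame(name): name is "scene" or "top" or "wrist"; returns (picture, depth): 384x512x3 uint8, red, green, blue; 384x512 float32, m along the optical axis (not along the pixel's ray), 0 where there is no reading.
- optics.camera_info(name): a dict with "fx", "fy", "cx", "cy" (pixels), "D" ([k1, k2, p1, p2, k3] as OpenCV has them; the pictures are not rectified), "rvec" (rotation vector, rad) and "tvec" (3), from world to camera coordinates, as OpenCV has them; the wrist camera has in their place "T_tool_cam" (4x4, takes a point from camera to tool coordinates, whose origin is the TCP and whose axes are the flange's). Camera axes: x right, y down, z forward; pixel columns grow to the right and rows downward; lengths in m; the calibration is good to about 2 mm. A picture is of the moment at which its call begins: read the wrist's pose just before it. camera_info takes no time and is no camera call.
- workorder.job_done(): hands the job in; it is judged then, once.
The state is a dict: "clock": time; "qpos": joint angles; "qd": joint speeds; "joint_efforts": joint torques, N m; "position": TCP position; "tool_rot": TCP orientation; "force": force on the tool from outside, world axes, zero at the start; "moment": the same for the moment, N m; "grip_width": finger opening in m; "finger_force": force on a finger pad.
Only numpy, scipy, OpenCV 4.12 (cv2) and the standard library are available. Lean on these libraries where they do the work, as an engineer would, in place of code of your own. Each camera call takes 0.05 s, during which the arm holds its last target. There are 200 camera calls.

## Working session

There is one attempt and no reset: what is moved stays moved. The work goes in short steps, Python scripts to look and compute and a tool call to move; the robot and the scene stay as the last step left them, time stands still between calls to the robot, and variables do not carry over. Pictures are saved under pics/ and viewed, at most 14 in all, crops included, and the job is handed in when it is done.

Besides the shell and the picture viewer there is one more tool, called after "Request:" in YAML: its name, and indented under it one key for each argument. apply_moves: Moves the arm, as the interface text tells. Its arguments: {"type":"object","properties":{"linear":{"type":"array"},"delta_rot":{"type":"array"},"gripper":{"type":"number"},"force":{"type":"number"}},"required":["linear","delta_rot"]}

```bash
ls; mkdir -p pics
cat > h.py <<'E'
import numpy as np, cv2
from scipy.spatial.transform import Rotation as R
from workcell import monitor, optics, workorder
def grab(name):
    s=monitor.observe(); im,d=optics.grab_frame(name); i=optics.camera_info(name)
    K=np.array([[i['fx'],0,i['cx']],[0,i['fy'],i['cy']],[0,0,1]]);D=np.array(i['D'],float)
    if 'rvec' in i:
        Rm=cv2.Rodrigues(np.array(i['rvec'],float))[0];t=np.array(i['tvec'],float).ravel()
        Rc=Rm.T;c=-Rm.T@t
    else:
        T=np.array(i['T_tool_cam']);Rt=R.from_euler('xyz',s['tool_rot']).as_matrix()
        Rc=Rt@T[:3,:3];c=Rt@T[:3,3]+np.array(s['position'])
    return dict(im=im,d=d,K=K,D=D,Rc=Rc,c=c,s=s)
def rays(f,uv):
    p=cv2.undistortPoints(np.array(uv,float).reshape(-1,1,2),f['K'],f['D']).reshape(-1,2)
    return np.c_[p,np.ones(len(p))]@f['Rc'].T
def onz(f,uv,z):
    r=rays(f,uv); return f['c']+r*((z-f['c'][2])/r[:,2])[:,None]
def cloud(f):
    H,W=f['d'].shape; v,u=np.mgrid[:H,:W]
    return (f['c']+rays(f,np.c_[u.ravel(),v.ravel()])*f['d'].reshape(-1,1)).reshape(H,W,3)
def proj(f,P):
    P=np.atleast_2d(P); rv=cv2.Rodrigues(f['Rc'].T)[0]; return cv2.projectPoints(P.astype(float),rv,-f['Rc'].T@f['c'],f['K'],f['D'])[0].reshape(-1,2)
def tri(f1,p1,f2,p2):
    a=rays(f1,p1)[0];b=rays(f2,p2)[0];A=np.c_[a,-b];x=np.linalg.lstsq(A,f2['c']-f1['c'],rcond=None)[0]
    q1=f1['c']+a*x[0];q2=f2['c']+b*x[1];return (q1+q2)/2,np.linalg.norm(q1-q2)
def save(n,im,scale=1): cv2.imwrite('pics/'+n,cv2.resize(cv2.cvtColor(im,cv2.COLOR_RGB2BGR),None,fx=scale,fy=scale,interpolation=cv2.INTER_CUBIC))
def st():
    s=monitor.observe();print(round(s['clock'],2),np.round(s['position'],4),np.round(s['tool_rot'],4),np.round(s['force'],1),round(s['grip_width'],4),np.round(s['finger_force'],1),np.round(s['qpos'],2))
E
python3 - <<'E'
from h import *
st()
import pickle
F={n:grab(n) for n in('scene','top')}
pickle.dump(F,open('F.pkl','wb'))
for n in F: save(n+'0.png',F[n]['im'],1.56); print(n,F[n]['c'],F[n]['Rc'][:,2])
E
```

```text
pics
0.0 [0.2541 0.5707 0.2494] [-3.1404e+00  1.0000e-04  2.7228e+00] [ 0.  -0.4 -0.5] 0.0853 0.0 [-1.22  0.52 -0.04  1.6   0.02  1.02 -0.11]
scene [1.31116794 0.11784614 1.46973108] [-0.51567518 -0.05613545 -0.85494323]
top [0.36051862 0.02503562 1.46951932] [ 0.11850986  0.01342032 -0.99286218]
```

View pics/scene0.png

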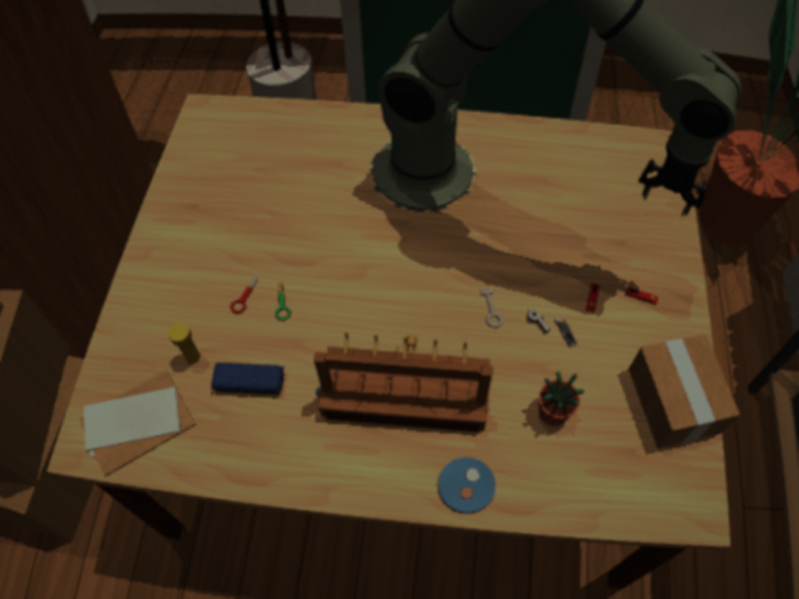

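View pics/top0.png

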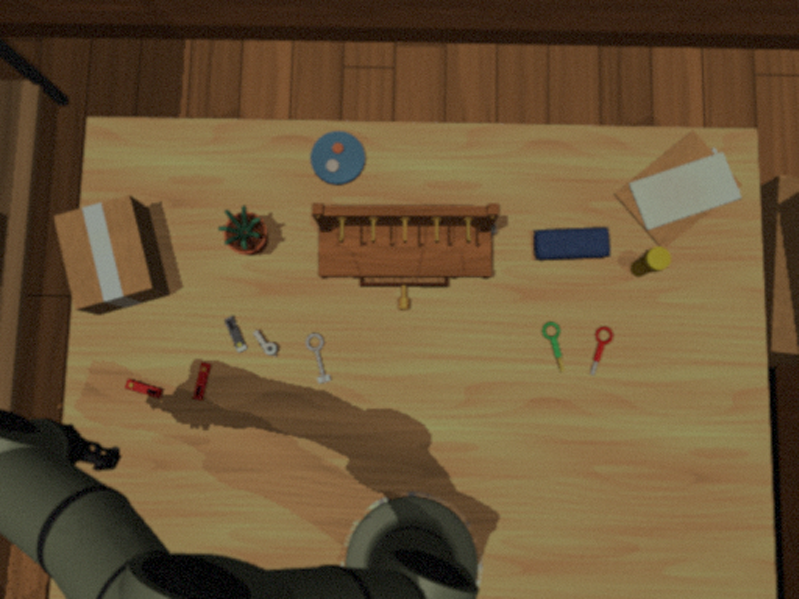

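The top view (1.56x) shows three keys: steel with its eye at (315,342), green with its eye at (551,328), and red with its eye at (603,334). There is no brass key. The whistle is near (267,343) and the tray knob at (404,298).

Opener candidates are grey (235,333), red (202,381) and red (145,388). I choose the grey one. The whistle could only be confused with the opener or the steel key, and the clip on the shelf's right edge at (495,230) is not a key. I'll measure and check with one close crop.

Run:
```python
from h import *
import pickle
F=pickle.load(open('F.pkl','rb'))
def comps(n,win,name,plane=.005):
    f=F[n];u0,v0,u1,v1=[int(x/1.56) for x in win]
    im=f['im'][v0:v1,u0:u1];lab=cv2.cvtColor(im,cv2.COLOR_RGB2LAB).astype(float)
    med=np.median(lab.reshape(-1,3),0);d=np.linalg.norm((lab-med)[...,1:],axis=2)
    m=(d>14).astype(np.uint8)
    k,l,s,c=cv2.connectedComponentsWithStats(m)
    for i in range(1,k):
        if s[i,4]<25: continue
        ys,xs=np.where(l==i);P=onz(f,np.c_[xs+u0,ys+v0],plane)[:,:2]
        r=cv2.minAreaRect((P*1000).astype(np.float32));mu=P.mean(0)
        w,V=np.linalg.eigh(np.cov(P.T));ax=V[:,1]
        print(n,name,s[i,4],'cen',np.round(mu,3),'rect c',np.round(r[0],0),'size',np.round(r[1],0),'ang',np.round(np.degrees(np.arctan2(ax[1],ax[0])),1))
comps('top',(215,305,345,395),'three')
comps('top',(530,310,625,385),'col')
comps('scene',(470,275,590,360),'three')
comps('scene',(215,265,305,330),'col')
f=F['top'];C=cloud(f)
# table height, rail/board
print('table z',np.median(C[260:300,250:330,2]))
Z=C[...,2]; 
for lo,hi in((.03,.09),(.19,.23)):
    m=(Z>lo)&(Z<hi);m[:, :195]=0;m[:,330:]=0;m[:125]=0;m[190:]=0
    P=C[m];r=cv2.minAreaRect((P[:,:2]*1000).astype(np.float32));print(lo,m.sum(),P.mean(0),r)
cr=f['im'][195:260,70:215];save('crop1.png',cr,5)
```

```text
top three 131 cen [0.465 0.387] rect c [463. 386.] size [78. 22.] ang -153.1
top three 108 cen [0.442 0.318] rect c [444. 322.] size [64. 28.] ang 45.1
top three 141 cen [0.418 0.206] rect c [417. 204.] size [105.  37.] ang -163.6
top col 122 cen [ 0.469 -0.293] rect c [ 466. -290.] size [77. 34.] ang -164.9
top col 152 cen [ 0.456 -0.394] rect c [ 446. -397.] size [ 37. 103.] ang 162.2
scene three 80 cen [0.422 0.206] rect c [419. 209.] size [106.  35.] ang -163.5
scene three 92 cen [0.442 0.318] rect c [445. 320.] size [66. 30.] ang -136.0
scene three 93 cen [0.471 0.388] rect c [468. 387.] size [75. 21.] ang -152.2
scene col 98 cen [ 0.458 -0.394] rect c [ 448. -398.] size [ 37. 101.] ang 162.9
scene col 88 cen [ 0.472 -0.293] rect c [ 466. -294.] size [76. 34.] ang -165.0
table z -0.00016819323557959454
0.03 3833 [0.64411538 0.02360558 0.0640669 ] ((655.4800415039062, 20.599594116210938), (162.61680603027344, 373.1466369628906), 1.0882532596588135)
0.19 1035 [0.68034691 0.0267414  0.20691654] ((665.1629028320312, 26.78558349609375), (72.19808959960938, 349.29156494140625), 1.0186512470245361)
```

View pics/crop1.png

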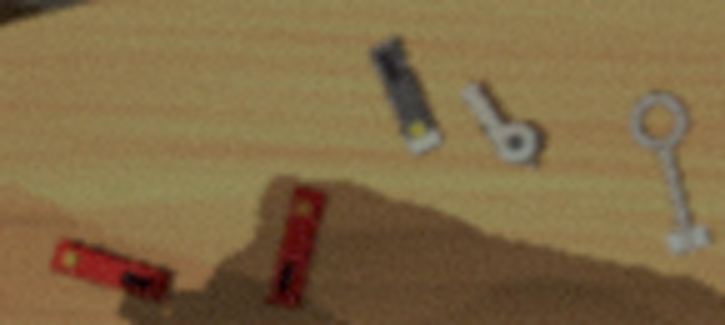

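The crop shows the chosen grey opener at (405,95), the whistle drum at (517,143) with its mouthpiece towards (475,95), and the steel key's eye at (660,122). Both red look-alikes stay untouched. First I align the tool to yaw π, where tool x = −X, tool y = +Y and tool z = −Z, and head towards the things.

Request:
apply_moves:
  linear:
    - [-0.21,-0.04,0]
    - [-0.42,-0.09,0]
    - [-0.63,-0.13,0]
    - [-0.84,-0.17,0]
    - [-0.84,-0.17,0]
  delta_rot:
    - [0,0,-0.05]
    - [0,0,-0.1]
    - [0,0,-0.15]
    - [0,0,-0.2]
    - [0,0,-0.2]

```text
clock: 0.52
position: [0.3281, 0.5183, 0.2497]
tool_rot: [-3.14, 0.001, -3.139]
force: [1.6, -0.2, 0.2]
grip_width: 0.0854
finger_force: 0.0
```

Run:
```python
from h import *
st(); f=grab('wrist'); print(f['c'],f['Rc'].round(2)); st()
```

```text
0.52 [0.3281 0.5183 0.2497] [-3.1399e+00  1.4000e-03 -3.1390e+00] [ 1.6 -0.2  0.2] 0.0854 0.0 [-1.02  0.51 -0.12  1.63  0.07  1.01  0.41]
[0.25160856 0.51823339 0.37311768] [[-0.    0.95  0.3 ]
 [ 1.    0.   -0.  ]
 [-0.    0.3  -0.95]]
0.57 [0.3261 0.5196 0.2497] [-3.1406e+00  3.0000e-04  3.1393e+00] [-1.2  0.6 -0.2] 0.0852 0.0 [-1.02  0.51 -0.12  1.63  0.07  1.01  0.4 ]
```

Request:
apply_moves:
  linear:
    - [-0.25,-0.33,0]
    - [-0.5,-0.66,0]
    - [-0.75,-1,0]
    - [-0.75,-1,0]
    - [-0.75,-1,0]
  delta_rot:
    - [0,0,0]
    - [0,0,0]
    - [0,0,0]
    - [0,0,0]
    - [0,0,0]

```text
clock: 0.98
position: [0.4001, 0.4198, 0.25]
tool_rot: [-3.141, 0.0, 3.137]
force: [-0.7, 0.4, 0.7]
grip_width: 0.0851
finger_force: 0.0
```

Request:
apply_moves:
  linear:
    - [0,-0.33,0]
    - [0,-0.66,0]
    - [0,-1,0]
    - [0,-1,0]
    - [0,-1,0]
  delta_rot:
    - [0,0,0]
    - [0,0,0]
    - [0,0,0]
    - [0,0,0]
    - [0,0,0]

```text
clock: 1.4
position: [0.3984, 0.3213, 0.2503]
tool_rot: [3.141, 0.0, 3.14]
force: [-0.1, 1.8, 0.6]
grip_width: 0.0856
finger_force: 0.0
```

Run:
```python
from h import *
import pickle
f=grab('wrist'); pickle.dump(f,open('w1.pkl','wb')); save('w1.png',f['im'],1.5); st()
```

```text
1.45 [0.3984 0.3225 0.2502] [ 3.1408  0.     -3.1413] [-0.7  0.4 -0.4] 0.0849 0.0 [-0.72  0.34 -0.1   1.89  0.04  0.91  0.73]
```

Request:
apply_moves:
  linear:
    - [0,-0.33,0]
    - [0,-0.66,0]
    - [0,-1,0]
    - [0,-1,0]
    - [0,-1,0]
  delta_rot:
    - [0,0,0]
    - [0,0,0]
    - [0,0,0]
    - [0,0,0]
    - [0,0,0]

```text
clock: 1.87
position: [0.399, 0.2217, 0.2501]
tool_rot: [3.141, 0.0, 3.141]
force: [0.5, 0.2, -0.5]
grip_width: 0.0853
finger_force: 0.0
```

Run:
```python
from h import *
import pickle
f=grab('wrist'); pickle.dump(f,open('w2.pkl','wb')); st()
```

```text
1.92 [0.3989 0.2227 0.2501] [ 3.1408e+00  2.0000e-04 -3.1408e+00] [-0.4  1.2  0.3] 0.0855 0.0 [-0.58  0.26 -0.07  2.02  0.02  0.86  0.91]
```

Request:
apply_moves:
  linear:
    - [0,-0.33,0]
    - [0,-0.66,0]
    - [0,-1,0]
    - [0,-1,0]
    - [0,-1,0]
  delta_rot:
    - [0,0,0]
    - [0,0,0]
    - [0,0,0]
    - [0,0,0]
    - [0,0,0]

```text
clock: 2.33
position: [0.3994, 0.1218, 0.2501]
tool_rot: [3.141, 0.0, 3.141]
force: [0.4, 0.5, 0.8]
grip_width: 0.0852
finger_force: 0.0
```

Request:
apply_moves:
  linear:
    - [0,-0.33,0]
    - [0,-0.66,0]
    - [0,-1,0]
    - [0,-1,0]
    - [0,-1,0]
  delta_rot:
    - [0,0,0]
    - [0,0,0]
    - [0,0,0]
    - [0,0,0]
    - [0,0,0]

```text
clock: 2.75
position: [0.3997, 0.0219, 0.25]
tool_rot: [3.141, 0.0, 3.141]
force: [-0.5, 0.9, -0.7]
grip_width: 0.0859
finger_force: 0.0
```

Run:
```python
from h import *
import pickle
f=grab('wrist'); pickle.dump(f,open('w3.pkl','wb')); save('w3.png',f['im'],1.5); st()
```

```text
2.8 [0.3997 0.0228 0.25  ] [ 3.1412e+00  3.0000e-04 -3.1402e+00] [ 0.2  0.3 -0.3] 0.0854 0.0 [-0.25  0.16  0.05  2.15 -0.01  0.83  1.38]
```

View pics/w3.png

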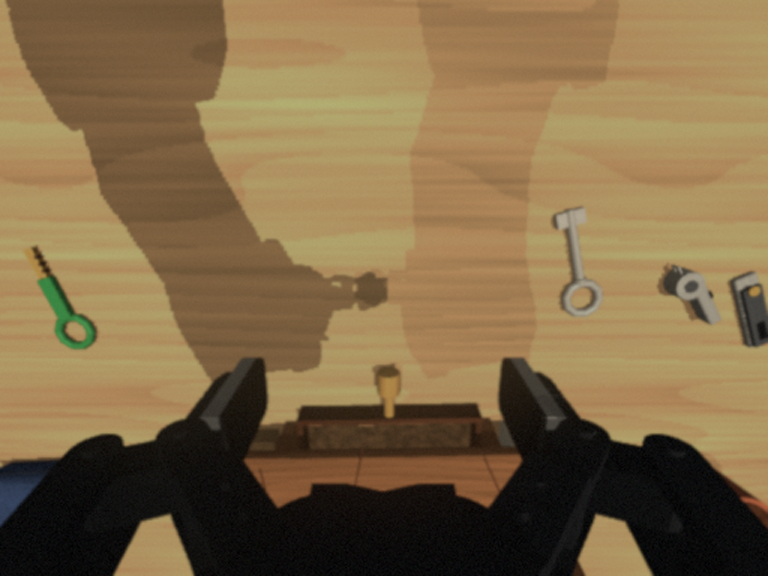

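View pics/w1.png

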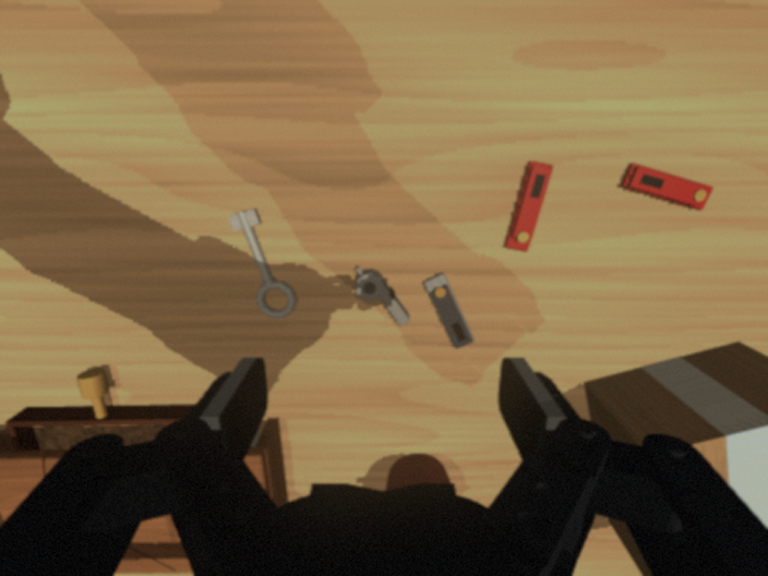

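w3 (1.5x) shows the knob at (388,378), steel eye (581,297), whistle drum (689,287) and green eye (75,330). w1 shows the steel eye (276,298), whistle drum (373,287), opener from (434,280) to (462,340), and knob (92,378). I triangulate between the two.

Run:
```python
from h import *
import pickle
w1=pickle.load(open('w1.pkl','rb'));w3=pickle.load(open('w3.pkl','rb'));F=pickle.load(open('F.pkl','rb'))
for n,a,b in(('steel eye',(276,298),(581,297)),('steel bit',(243,218),(570,217)),('drum',(373,287),(689,287)),('mouth',(402,318),(712,315)),('knob',(92,378),(388,378)),('opener rivet',(440,293),(755,292))):
    print(n,*[np.round(x,4) for x in tri(w1,np.array(a)/1.5,w3,np.array(b)/1.5)])
C=cloud(w1);
for n,p in(('drum',(368,290)),('opener',(447,310)),('steelshank',(258,252)),('table',(420,200)),('board',(240,480))):
    u,v=[int(x/1.5) for x in p];print(n,np.round(np.median(C[v-1:v+2,u-1:u+2].reshape(-1,3),0),4))
C=cloud(w3)
for n,p in(('knob',(388,378)),('cork',(350,435)),('rim',(340,422)),('board',(330,480))):
    u,v=[int(x/1.5) for x in p];print(n,np.round(np.median(C[v-1:v+2,u-1:u+2].reshape(-1,3),0),4))
# opener and whistle, steel rect in w1
def comp(f,win,z):
    u0,v0,u1,v1=[int(x/1.5) for x in win];lab=cv2.cvtColor(f['im'][v0:v1,u0:u1],cv2.COLOR_RGB2LAB).astype(float)
    m=(np.abs(lab[...,2]-128)<13).astype(np.uint8);k,l,s,c=cv2.connectedComponentsWithStats(m)
    i=1+np.argmax(s[1:,4]);ys,xs=np.where(l==i);P=onz(f,np.c_[xs+u0,ys+v0],z)[:,:2];w,V=np.linalg.eigh(np.cov(P.T));ax=V[:,1]*np.sign(V[0,1])
    print(s[i,4],P.mean(0).round(4),cv2.minAreaRect((P*1000).astype(np.float32)),'ang',np.degrees(np.arctan2(ax[1],ax[0])).round(1))
comp(w1,(410,262,485,358),.012);comp(w1,(345,255,415,335),.018);comp(w1,(220,195,310,330),.0045)
comp(w3,(540,195,620,330),.0045);comp(w3,(650,255,725,335),.018)
# hook tips top view: brightest yellow in the rail region
t=F['top'];lab=cv2.cvtColor(t['im'],cv2.COLOR_RGB2LAB).astype(float)
hs=cv2.cvtColor(t['im'],cv2.COLOR_RGB2HSV);print('hook yellow',hs[154,[219,239,259,279,300]])
save('hooks_top.png',t['im'][125:200,195:325],6); s=F['scene'];save('hooks_scene.png',s['im'][200:285,195:325],6)
```

```text
steel eye [0.4541 0.217  0.0029] 0.0006
steel bit [0.3754 0.1939 0.0056] 0.0007
drum [0.44   0.3126 0.0133] 0.0014
mouth [0.4693 0.3403 0.0152] 0.0014
knob [0.5349 0.0277 0.0172] 0.0014
opener rivet [0.4452 0.3761 0.0143] 0.0004
drum [0.4395 0.3077 0.0201]
opener [0.4619 0.3841 0.0115]
steelshank [0.4064 0.2054 0.0075]
table [ 0.3594  0.3562 -0.0006]
board [0.3826 0.2933 0.3103]
knob [0.5287 0.0265 0.0287]
cork [ 0.6128 -0.0139  0.0063]
rim [ 0.5812 -0.0225  0.0255]
board [ 0.6192 -0.0284  0.0642]
608 [0.4654 0.386 ] ((464.38677978515625, 385.43536376953125), (77.90550231933594, 19.685787200927734), 26.20832633972168) ang 26.2
545 [0.4435 0.318 ] ((448.4843444824219, 317.3521728515625), (69.0615463256836, 27.940893173217773), 34.7516975402832) ang 44.4
719 [0.4228 0.2079] ((420.3963623046875, 210.22442626953125), (107.13174438476562, 38.501609802246094), 11.623116493225098) ang 16.0
657 [0.4198 0.2063] ((420.05340576171875, 208.80841064453125), (106.45602416992188, 36.645565032958984), 12.568655014038086) ang 16.9
686 [0.4442 0.3123] ((445.6834411621094, 316.98712158203125), (74.15933227539062, 28.059051513671875), 54.044097900390625) ang 48.6
hook yellow [[ 15 165  82]
 [ 17 170  87]
 [ 16 162  93]
 [ 16 157  94]
 [ 19 175  83]]
```

View pics/hooks_top.png

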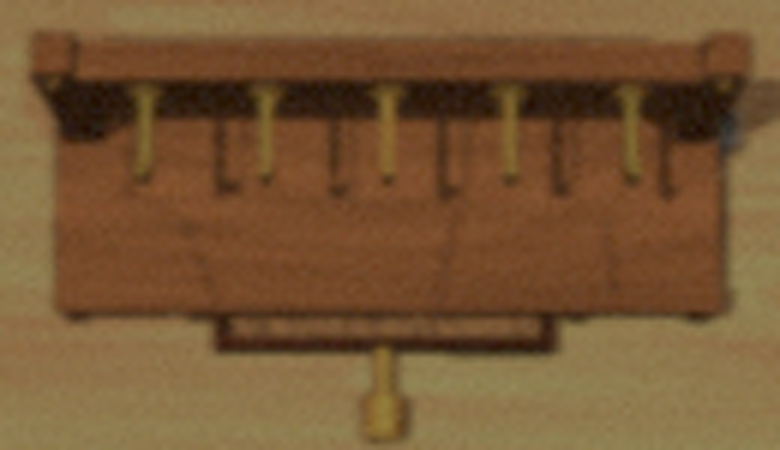

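View pics/hooks_scene.png

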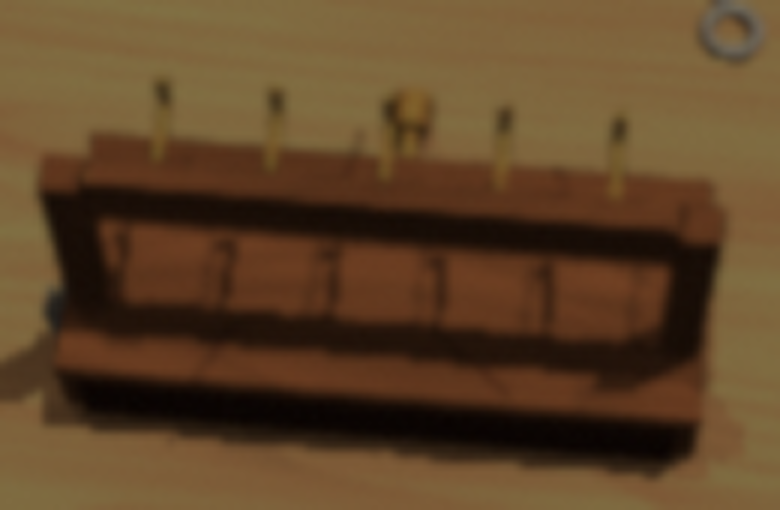

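The crops show prong tips at top crop (143,178) … (632,177), and at scene crop (163,85) for hook4 … (619,122) for hook0. The knob is at (385,415) in the top crop.

Run:
```python
from h import *
import pickle
F=pickle.load(open('F.pkl','rb'));t=F['top'];s=F['scene']
tp=[(143,178),(265,178),(387,180),(511,178),(632,177)];sp=[(619,122),(504,112),(388,100),(276,95),(163,85)]
o=np.array([195,125])-.4;os=np.array([195,200])-.4
for i in range(5):
    q,e=tri(t,np.array(tp[i])/6+o,s,np.array(sp[i])/6+os);print(i,q.round(4),round(e,4), onz(t,np.array(tp[i])/6+o,.218)[0][:2].round(4))
print('knob',onz(t,np.array([[385,415],[385,438]])/6+o,.024).round(4),'front',onz(t,np.array([[218,350],[385,348],[550,350]])/6+o,.026).round(4))
print('board front',onz(t,np.array([[60,315],[385,315],[720,315]])/6+o,.065).round(4))
print('post',onz(t,np.array([[35,36],[748,36],[80,80],[705,80]])/6+o,.211).round(4))
```

```text
0 [0.6287 0.1468 0.2009] 0.0001 [0.6251 0.1452]
1 [0.6297 0.0867 0.2021] 0.0007 [0.6263 0.0863]
2 [0.6297 0.0264 0.2035] 0.0021 [0.6265 0.0274]
3 [ 0.6322 -0.0333  0.2019] 0.0006 [ 0.6288 -0.0323]
4 [ 0.6336 -0.0926  0.2037] 0.0016 [ 0.6304 -0.0905]
knob [[0.536  0.0261 0.024 ]
 [0.5232 0.0259 0.024 ]] front [[ 0.5699  0.1191  0.026 ]
 [ 0.573   0.0269  0.026 ]
 [ 0.5738 -0.064   0.026 ]]
board front [[ 0.5815  0.2022  0.065 ]
 [ 0.5852  0.0273  0.065 ]
 [ 0.5889 -0.1526  0.065 ]]
post [[ 0.6962  0.201   0.211 ]
 [ 0.7031 -0.147   0.211 ]
 [ 0.6747  0.1782  0.211 ]
 [ 0.6808 -0.1262  0.211 ]]
```

Request:
apply_moves:
  linear:
    - [-0.33,0,0.33]
    - [-0.66,0.02,0.66]
    - [-1,0.04,1]
    - [-1,0.04,1]
    - [-1,0.04,1]
  delta_rot:
    - [0,0,0]
    - [0,0,0]
    - [0,0,0]
    - [0,0,0]
    - [0,0,0]
  gripper: 0.4

```text
clock: 3.22
position: [0.5002, 0.028, 0.1466]
tool_rot: [3.141, -0.003, -3.138]
force: [-1.0, 1.0, -0.2]
grip_width: 0.0596
finger_force: 0.0
```

Request:
apply_moves:
  linear:
    - [-0.33,0,0.3]
    - [-0.34,0,0.6]
    - [-0.35,0,0.9]
    - [-0.35,0,1]
    - [-0.35,0,1]
  delta_rot:
    - [0,0,0]
    - [0,0,0]
    - [0,0,0]
    - [0,0,0]
    - [0,0,0]

```text
clock: 3.63
position: [0.5326, 0.0268, 0.0484]
tool_rot: [3.141, -0.004, -3.14]
force: [-0.4, 0.0, 0.2]
grip_width: 0.0597
finger_force: 0.0
```

Request:
apply_moves:
  linear:
    - [0,0,0.1]
    - [0,0,0.2]
    - [0,0,0.26]
    - [0,0,0.26]
    - [0,0,0.26]
  delta_rot:
    - [0,0,0]
    - [0,0,0]
    - [0,0,0]
    - [0,0,0]
    - [0,0,0]

```text
clock: 4.05
position: [0.5341, 0.0253, 0.0242]
tool_rot: [3.142, 0.0, -3.142]
force: [0.1, 0.3, 0.4]
grip_width: 0.0599
finger_force: 0.0
```

Request:
apply_moves:
  linear:
    - [0,0,0]
    - [0,0,0]
    - [0,0,0]
    - [0,0,0]
    - [0,0,0]
  delta_rot:
    - [0,0,0]
    - [0,0,0]
    - [0,0,0]
    - [0,0,0]
    - [0,0,0]
  gripper: -1
  force: 40

```text
clock: 4.47
position: [0.5342, 0.0254, 0.0243]
tool_rot: [3.141, 0.0, -3.141]
force: [-0.7, 0.2, 5.5]
grip_width: 0.0224
finger_force: 38.9
```

Request:
apply_moves:
  linear:
    - [0,0,0]
    - [0,0,0]
    - [0,0,0]
    - [0,0,0]
    - [0,0,0]
  delta_rot:
    - [0,0,0]
    - [0,0,0]
    - [0,0,0]
    - [0,0,0]
    - [0,0,0]

```text
clock: 4.88
position: [0.5342, 0.0253, 0.0243]
tool_rot: [3.142, 0.0, -3.141]
force: [-1.0, -0.1, 5.9]
grip_width: 0.0221
finger_force: 38.9
```

Request:
apply_moves:
  linear:
    - [0.2,-0.005,0]
    - [0.4,-0.01,0]
    - [0.6,-0.015,0]
    - [0.8,-0.02,0]
    - [1,-0.022,0]
  delta_rot:
    - [0,0,0]
    - [0,0,0]
    - [0,0,0]
    - [0,0,0]
    - [0,0,0]

```text
clock: 5.3
position: [0.4342, 0.0231, 0.0244]
tool_rot: [3.141, 0.002, 3.141]
force: [3.2, 0.6, 2.2]
grip_width: 0.0226
finger_force: 39.1
```

Request:
apply_moves:
  linear:
    - [0.05,0,0]
    - [0.1,0,0]
    - [0.1,0,0]
    - [0.1,0,0]
    - [0.1,0,0]
  delta_rot:
    - [0,0,0]
    - [0,0,0]
    - [0,0,0]
    - [0,0,0]
    - [0,0,0]

```text
clock: 5.72
position: [0.4241, 0.0232, 0.0239]
tool_rot: [-3.142, -0.001, -3.141]
force: [-4.2, 1.3, 8.2]
grip_width: 0.0221
finger_force: 39.7
```

Request:
apply_moves:
  linear:
    - [0,0,0]
    - [0,0,0]
    - [0,0,0]
    - [0,0,0]
    - [0,0,0]
  delta_rot:
    - [0,0,0]
    - [0,0,0]
    - [0,0,0]
    - [0,0,0]
    - [0,0,0]
  gripper: 0.4

```text
clock: 6.13
position: [0.4242, 0.023, 0.0239]
tool_rot: [-3.142, -0.0, -3.142]
force: [-0.8, -0.8, -0.4]
grip_width: 0.0599
finger_force: 0.0
```

Request:
apply_moves:
  linear:
    - [0,0,-0.2]
    - [0,0,-0.5]
    - [0,0,-0.8]
    - [0,0,-1]
    - [0,0,-1]
  delta_rot:
    - [0,0,0]
    - [0,0,0]
    - [0,0,0]
    - [0,0,0]
    - [0,0,0]

```text
clock: 6.55
position: [0.4256, 0.0232, 0.1273]
tool_rot: [3.141, 0.005, 3.141]
force: [1.6, -0.1, -0.4]
grip_width: 0.0599
finger_force: 0.0
```

Run:
```python
from h import *
import pickle
f=grab('top'); pickle.dump(f,open('t1.pkl','wb')); st()
C=cloud(f);Z=C[...,2];m=np.zeros(Z.shape,bool);m[170:215,205:310]=1
t=m&(Z>.015)&(Z<.035)&(C[...,0]>.45);P=C[t];print(P.min(0),P.max(0))
save('top1.png',f['im'][120:280,40:420],2.1)
```

```text
6.6 [0.4251 0.0232 0.1257] [3.1409 0.0036 3.1415] [ 0.3 -0.1 -0.9] 0.0598 0.0 [-0.24  0.42  0.06  2.22 -0.05  0.5   1.43]
[ 0.46673257 -0.07123674  0.01578055] [0.59083355 0.20330464 0.03228271]
```

View pics/top1.png

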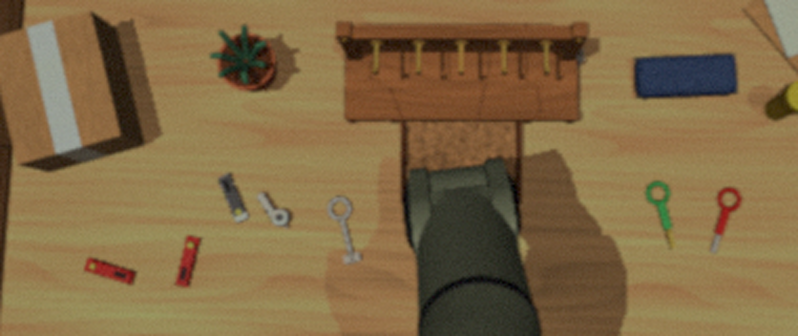

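The top crop shows the tray drawn out with cork visible at (465,145), and everything else where it was. Now the whistle.

Request:
apply_moves:
  linear:
    - [0,0.33,0]
    - [0,0.66,0]
    - [0,1,0]
    - [0,1,0]
    - [0,1,0]
  delta_rot:
    - [0,0,0]
    - [0,0,0]
    - [0,0,0]
    - [0,0,0]
    - [0,0,0]

```text
clock: 7.02
position: [0.4235, 0.1246, 0.1232]
tool_rot: [-3.141, -0.001, -3.138]
force: [-0.4, -1.1, -0.2]
grip_width: 0.0597
finger_force: 0.0
```

Request:
apply_moves:
  linear:
    - [0,0.33,0]
    - [0,0.66,0]
    - [0,1,0]
    - [0,1,0]
    - [0,1,0]
  delta_rot:
    - [0,0,0]
    - [0,0,0]
    - [0,0,0]
    - [0,0,0]
    - [0,0,0]

```text
clock: 7.43
position: [0.4237, 0.2235, 0.1232]
tool_rot: [-3.141, -0.001, -3.14]
force: [-0.1, -0.8, -0.5]
grip_width: 0.0599
finger_force: 0.0
```

Request:
apply_moves:
  linear:
    - [-0.05,0.3,0]
    - [-0.1,0.6,0]
    - [-0.15,0.89,0]
    - [-0.15,0.89,0]
    - [-0.15,0.89,0]
  delta_rot:
    - [0,0,-0.059]
    - [0,0,-0.118]
    - [0,0,-0.177]
    - [0,0,-0.236]
    - [0,0,-0.295]

```text
clock: 7.85
position: [0.4393, 0.3116, 0.1232]
tool_rot: [-3.141, -0.001, -2.518]
force: [0.7, -0.1, -0.7]
grip_width: 0.0598
finger_force: 0.0
```

Run:
```python
from h import *
import pickle
f=grab('wrist'); pickle.dump(f,open('w4.pkl','wb')); st()
save('w4.png',f['im'],1.2)
```

```text
7.9 [0.4395 0.3105 0.1233] [-3.1409e+00 -1.4000e-03 -2.5093e+00] [-0.  -1.2 -0.7] 0.0598 0.0 [-0.65  0.56 -0.1   1.93  0.09  0.65  1.4 ]
```

View pics/w4.png

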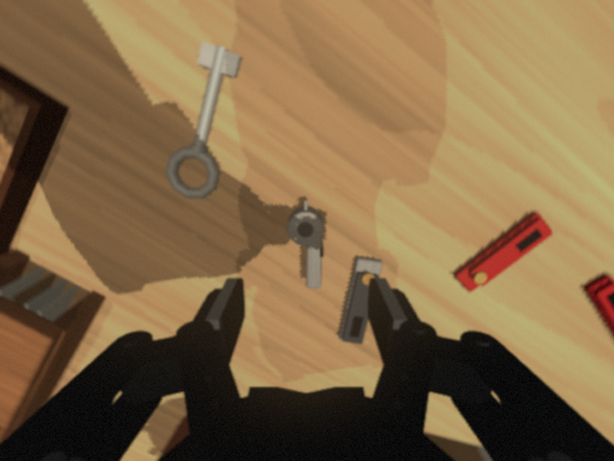

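w4 shows the mouthpiece pointing straight down the image from the drum at (306,228), so the yaw is right. The opener's near end at (368,265) leaves room for narrowed fingers.

Run:
```python
from h import *
import pickle
f=pickle.load(open('w4.pkl','rb'))
for z in(.01,.02): print(onz(f,np.array([(306,228),(314,283)])/1.2,z).round(4))
```

```text
[[0.4389 0.3104 0.01  ]
 [0.4735 0.3434 0.01  ]]
[[0.4363 0.3086 0.02  ]
 [0.4694 0.3402 0.02  ]]
```

Request:
apply_moves:
  linear:
    - [0.02,0,0.3]
    - [0.02,0,0.6]
    - [0.02,0,0.85]
    - [0.02,0,1]
    - [0.02,0,1]
  delta_rot:
    - [0,0,0]
    - [0,0,0]
    - [0,0,0]
    - [0,0,0]
    - [0,0,0]
  gripper: 0.1

```text
clock: 8.32
position: [0.4365, 0.308, 0.021]
tool_rot: [-3.14, -0.005, -2.528]
force: [-0.9, -0.3, 0.0]
grip_width: 0.0473
finger_force: 0.0
```

Request:
apply_moves:
  linear:
    - [0,0,0.01]
    - [0,0,0.01]
    - [0,0,0.01]
    - [0,0,0.01]
    - [0,0,0.01]
  delta_rot:
    - [0,0,0]
    - [0,0,0]
    - [0,0,0]
    - [0,0,0]
    - [0,0,0]
  gripper: -1

```text
clock: 8.73
position: [0.4378, 0.3111, 0.0238]
tool_rot: [3.142, 0.001, -2.524]
force: [-0.6, -0.0, -1.6]
grip_width: 0.0261
finger_force: 39.3
```

Request:
apply_moves:
  linear:
    - [0,0,0]
    - [0,0,0]
    - [0,0,0]
    - [0,0,-0.1]
    - [0,0,-0.3]
  delta_rot:
    - [0,0,0]
    - [0,0,0]
    - [0,0,0]
    - [0,0,0]
    - [0,0,0]

```text
clock: 9.15
position: [0.4365, 0.3103, 0.0523]
tool_rot: [-3.141, -0.003, -2.523]
force: [-0.4, 0.4, -0.2]
grip_width: 0.0262
finger_force: 39.4
```

Request:
apply_moves:
  linear:
    - [0,0,-0.2]
    - [0,0,-0.4]
    - [0,0,-0.6]
    - [0,0,-0.6]
    - [0,0,-0.6]
  delta_rot:
    - [0,0,0.059]
    - [0,0,0.118]
    - [0,0,0.177]
    - [0,0,0.236]
    - [0,0,0.295]

```text
clock: 9.57
position: [0.4378, 0.3114, 0.115]
tool_rot: [3.139, 0.002, 3.135]
force: [-0.1, 0.2, -0.1]
grip_width: 0.0263
finger_force: 39.4
```

Request:
apply_moves:
  linear:
    - [0,-0.25,0]
    - [0,-0.5,0]
    - [0,-0.75,0]
    - [0,-1,0]
    - [0,-1,0]
  delta_rot:
    - [0,0,0]
    - [0,0,0]
    - [0,0,0]
    - [0,0,0]
    - [0,0,0]

```text
clock: 9.98
position: [0.4373, 0.2063, 0.1137]
tool_rot: [-3.14, -0.0, 3.137]
force: [0.3, -0.9, -0.4]
grip_width: 0.0264
finger_force: 39.5
```

Request:
apply_moves:
  linear:
    - [-0.15,-0.25,0]
    - [-0.3,-0.5,0]
    - [-0.45,-0.75,0]
    - [-0.58,-1,0]
    - [-0.58,-1,0]
  delta_rot:
    - [0,0,0]
    - [0,0,0]
    - [0,0,0]
    - [0,0,0]
    - [0,0,0]

```text
clock: 10.4
position: [0.4975, 0.106, 0.1138]
tool_rot: [-3.14, 0.002, 3.136]
force: [-0.9, -0.8, -0.0]
grip_width: 0.0264
finger_force: 39.5
```

Request:
apply_moves:
  linear:
    - [0,-0.25,0]
    - [0,-0.5,0]
    - [0,-0.5,0]
    - [0,-0.5,0]
    - [0,-0.5,0]
  delta_rot:
    - [0,0,0]
    - [0,0,0]
    - [0,0,0]
    - [0,0,0]
    - [0,0,0]

```text
clock: 10.82
position: [0.4954, 0.0616, 0.1134]
tool_rot: [3.141, 0.0, -3.141]
force: [-0.2, 0.2, -0.3]
grip_width: 0.0264
finger_force: 39.6
```

Run:
```python
from h import *
import pickle
st();f=grab('top'); pickle.dump(f,open('t2.pkl','wb'))
# opener check
u0,v0=138,200;lab=cv2.cvtColor(f['im'][v0:235,u0:165],cv2.COLOR_RGB2LAB).astype(float)
m=(np.linalg.norm((lab-np.median(lab.reshape(-1,3),0))[...,1:],axis=2)>14).astype(np.uint8)
k,l,s,c=cv2.connectedComponentsWithStats(m)
for i in range(1,k):
  if s[i,4]>25: print(s[i],onz(f,[c[i]+[u0,v0]],.012).round(3))
```

```text
10.82 [0.4954 0.0616 0.1134] [ 3.1410e+00  3.0000e-04 -3.1415e+00] [-0.2  0.2 -0.3] 0.0264 39.6 [-0.29  0.53  0.06  2.04 -0.06  0.57  1.38]
[  6   3  14  23 130] [[0.464 0.385 0.012]]
```

Lower to z≈0.031, release, rise.

Request:
apply_moves:
  linear:
    - [0,0,0.25]
    - [0,0,0.5]
    - [0,0,0.7]
    - [0,0,0.82]
    - [0,0,0.82]
  delta_rot:
    - [0,0,0]
    - [0,0,0]
    - [0,0,0]
    - [0,0,0]
    - [0,0,0]

```text
clock: 11.28
position: [0.4943, 0.0619, 0.0291]
tool_rot: [-3.141, -0.003, -3.14]
force: [-0.4, 0.6, -0.7]
grip_width: 0.0263
finger_force: 43.7
```

Request:
apply_moves:
  linear:
    - [0,0,0]
    - [0,0,0]
    - [0,0,0]
    - [0,0,0]
    - [0,0,0]
  delta_rot:
    - [0,0,0]
    - [0,0,0]
    - [0,0,0]
    - [0,0,0]
    - [0,0,0]
  gripper: 0.0

```text
clock: 11.7
position: [0.4957, 0.061, 0.0316]
tool_rot: [3.141, 0.001, -3.142]
force: [-0.2, 0.0, 0.3]
grip_width: 0.0425
finger_force: 0.0
```

Request:
apply_moves:
  linear:
    - [0,0,-0.2]
    - [0,0,-0.5]
    - [0,0,-0.8]
    - [0,0,-1]
    - [0,0,-1]
  delta_rot:
    - [0,0,0]
    - [0,0,0]
    - [0,0,0]
    - [0,0,0]
    - [0,0,0]

```text
clock: 12.12
position: [0.4971, 0.0612, 0.135]
tool_rot: [3.14, 0.006, 3.141]
force: [0.8, 0.2, 0.6]
grip_width: 0.0429
finger_force: 0.0
```

Request:
apply_moves:
  linear:
    - [0.1,0.25,0]
    - [0.2,0.5,0]
    - [0.3,0.75,0]
    - [0.3,1,0]
    - [0.3,1,0]
  delta_rot:
    - [0,0,0]
    - [0,0,0]
    - [0,0,0]
    - [0,0,0]
    - [0,0,0]

```text
clock: 12.53
position: [0.4647, 0.1658, 0.1311]
tool_rot: [3.139, 0.0, -3.136]
force: [-0.4, 0.9, -0.4]
grip_width: 0.0428
finger_force: 0.0
```

Request:
apply_moves:
  linear:
    - [0,0.25,0]
    - [0,0.5,0]
    - [0,0.75,0]
    - [0,1,0]
    - [0,1,0]
  delta_rot:
    - [0,0,0]
    - [0,0,0]
    - [0,0,0]
    - [0,0,0]
    - [0,0,0]

```text
clock: 12.95
position: [0.4648, 0.2657, 0.1309]
tool_rot: [3.139, 0.0, -3.137]
force: [-1.5, -0.2, -0.9]
grip_width: 0.0426
finger_force: 0.0
```

Request:
apply_moves:
  linear:
    - [0,0.25,0]
    - [0,0.5,0]
    - [0,0.75,0]
    - [0,1,0]
    - [0,1,0]
  delta_rot:
    - [0,0,-0.055]
    - [0,0,-0.11]
    - [0,0,-0.165]
    - [0,0,-0.22]
    - [0,0,-0.22]

```text
clock: 13.37
position: [0.4646, 0.3655, 0.1309]
tool_rot: [3.139, 0.001, -2.669]
force: [-0.6, 0.5, 0.1]
grip_width: 0.0429
finger_force: 0.0
```

Run:
```python
from h import *
import pickle
f=grab('top');w=grab('wrist');pickle.dump((f,w),open('t3.pkl','wb'));st()
def comp(f,win,z,th):
    u0,v0,u1,v1=win;lab=cv2.cvtColor(f['im'][v0:v1,u0:u1],cv2.COLOR_RGB2LAB).astype(float)
    m=(np.linalg.norm((lab-np.median(lab.reshape(-1,3),0))[...,1:],axis=2)>th).astype(np.uint8)
    k,l,s,c=cv2.connectedComponentsWithStats(m)
    for i in range(1,k):
      if s[i,4]>25:
        ys,xs=np.where(l==i);P=onz(f,np.c_[xs+u0,ys+v0],z)[:,:2];print(s[i],(c[i]+[u0,v0]).round(),P.mean(0).round(4),cv2.minAreaRect((P*1000).astype(np.float32)))
comp(f,(135,195,175,240),.01,14)
a=cv2.resize(w['im'],None,fx=.75,fy=.75);b=cv2.resize(f['im'][140:236,120:330],(383,175));save('mix3.png',np.vstack([a[:, :383],b]),1.2)
```

```text
13.47 [0.4653 0.361  0.1306] [ 3.1415e+00 -5.0000e-04 -2.6803e+00] [ 0.4 -0.1  0.3] 0.0431 0.0 [-0.73  0.61 -0.05  1.79  0.04  0.73  1.24]
[ 11   0  29  15 169] [164. 199.] [0.5143 0.3437] ((502.9923095703125, 355.37908935546875), (46.96733093261719, 95.06031036376953), 1.2286291122436523)
[ 22  17  18  28 347] [167. 224.] [0.4289 0.327 ] ((424.69793701171875, 333.2765197753906), (89.68853759765625, 56.69232940673828), 2.5142838954925537)
```

View pics/mix3.png

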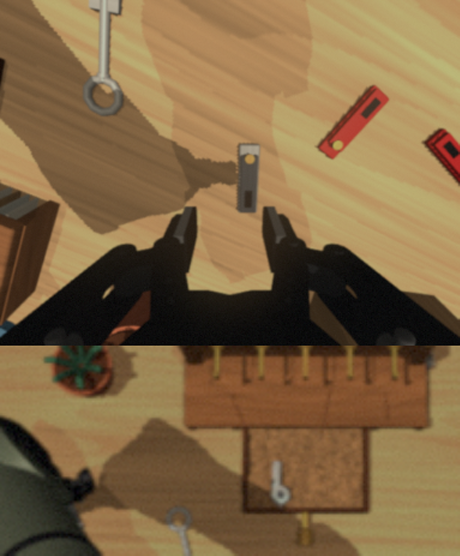

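The mix shows the whistle lying in the tray, and the opener upright in the wrist view from (249,145) to (247,212), still undisturbed.

Run:
```python
from h import *
import pickle
f,w=pickle.load(open('t3.pkl','rb'))
P=onz(w,np.array([(248.5,145),(247,212),(248,178)])/.9,.011);print(P.round(4),np.degrees(np.arctan2(*(P[1]-P[0])[[1,0]])))
s=w['s'];Rt=R.from_euler('xyz',s['tool_rot']).as_matrix();st();print(((P.mean(0)-s['position'])@Rt).round(4))
```

```text
[[0.4324 0.368  0.011 ]
 [0.5005 0.4024 0.011 ]
 [0.4643 0.3844 0.011 ]] 26.750980268910624
13.47 [0.4653 0.361  0.1306] [ 3.1415e+00 -5.0000e-04 -2.6803e+00] [ 0.4 -0.1  0.3] 0.0431 0.0 [-0.73  0.61 -0.05  1.79  0.04  0.73  1.24]
[-0.0107  0.0192  0.1197]
```

Request:
apply_moves:
  linear:
    - [-0.1,0.2,0.1]
    - [-0.1,0.2,0.3]
    - [-0.1,0.2,0.55]
    - [-0.1,0.2,0.8]
    - [-0.1,0.2,0.8]
  delta_rot:
    - [0,0,0]
    - [0,0,0]
    - [0,0,0]
    - [0,0,0]
    - [0,0,0]

```text
clock: 13.88
position: [0.464, 0.3806, 0.0471]
tool_rot: [-3.139, -0.006, -2.683]
force: [0.7, -1.7, -0.6]
grip_width: 0.0429
finger_force: 0.0
```

Request:
apply_moves:
  linear:
    - [0,0,0.15]
    - [0,0,0.29]
    - [0,0,0.29]
    - [0,0,0.29]
    - [0,0,0.29]
  delta_rot:
    - [0,0,0]
    - [0,0,0]
    - [0,0,0]
    - [0,0,0]
    - [0,0,0]

```text
clock: 14.3
position: [0.4659, 0.3833, 0.0229]
tool_rot: [3.142, 0.001, -2.681]
force: [0.1, -0.6, -0.4]
grip_width: 0.0426
finger_force: 0.0
```

Request:
apply_moves:
  linear:
    - [0,0,0]
    - [0,0,0]
    - [0,0,0]
    - [0,0,0]
    - [0,0,0]
  delta_rot:
    - [0,0,0]
    - [0,0,0]
    - [0,0,0]
    - [0,0,0]
    - [0,0,0]
  gripper: -1

```text
clock: 14.72
position: [0.4658, 0.3836, 0.0231]
tool_rot: [3.141, 0.001, -2.681]
force: [-1.9, -1.6, 8.7]
grip_width: 0.0197
finger_force: 38.8
```

Request:
apply_moves:
  linear:
    - [0,0,-0.2]
    - [0,0,-0.4]
    - [0,0,-0.6]
    - [0,0,-0.9]
    - [0,0,-0.9]
  delta_rot:
    - [0,0,0]
    - [0,0,0]
    - [0,0,0]
    - [0,0,0]
    - [0,0,0]

```text
clock: 15.13
position: [0.4672, 0.3847, 0.1172]
tool_rot: [3.14, 0.006, -2.681]
force: [1.1, 0.4, -0.4]
grip_width: 0.0198
finger_force: 39.2
```

Request:
apply_moves:
  linear:
    - [0,0,0]
    - [0,0,0]
    - [0,0,0]
    - [0,0,0]
    - [0,0,0]
  delta_rot:
    - [0,0,0.055]
    - [0,0,0.11]
    - [0,0,0.165]
    - [0,0,0.22]
    - [0,0,0.22]

```text
clock: 15.55
position: [0.4654, 0.3835, 0.1123]
tool_rot: [3.141, 0.0, 3.136]
force: [0.2, -1.2, -0.5]
grip_width: 0.0194
finger_force: 39.2
```

Request:
apply_moves:
  linear:
    - [0,-0.25,0]
    - [0,-0.5,0]
    - [0,-0.75,0]
    - [0,-1,0]
    - [0,-1,0]
  delta_rot:
    - [0,0,0]
    - [0,0,0]
    - [0,0,0]
    - [0,0,0]
    - [0,0,0]

```text
clock: 15.97
position: [0.4659, 0.2783, 0.1123]
tool_rot: [-3.139, -0.0, 3.142]
force: [1.3, -1.3, -1.4]
grip_width: 0.0202
finger_force: 39.3
```

Request:
apply_moves:
  linear:
    - [-0.15,-0.25,0]
    - [-0.3,-0.5,0]
    - [-0.45,-0.75,0]
    - [-0.54,-1,0]
    - [-0.54,-1,0]
  delta_rot:
    - [0,0,0]
    - [0,0,0]
    - [0,0,0]
    - [0,0,0]
    - [0,0,0]

```text
clock: 16.38
position: [0.5215, 0.1778, 0.1123]
tool_rot: [-3.139, 0.001, 3.14]
force: [-0.8, -0.3, -1.1]
grip_width: 0.0198
finger_force: 39.4
```

Request:
apply_moves:
  linear:
    - [0,-0.25,0]
    - [0,-0.5,0]
    - [0,-0.75,0]
    - [0,-1,0]
    - [0,-1,0]
  delta_rot:
    - [0,0,0]
    - [0,0,0]
    - [0,0,0]
    - [0,0,0]
    - [0,0,0]

```text
clock: 16.8
position: [0.5195, 0.0784, 0.1123]
tool_rot: [-3.14, 0.0, 3.14]
force: [0.2, -1.6, -0.9]
grip_width: 0.02
finger_force: 39.4
```

Request:
apply_moves:
  linear:
    - [0,-0.25,0]
    - [0,-0.5,0]
    - [0,-0.75,0]
    - [0,-1,0]
    - [0,-1,0]
  delta_rot:
    - [0,0,0]
    - [0,0,0]
    - [0,0,0]
    - [0,0,0]
    - [0,0,0]

```text
clock: 17.22
position: [0.5194, -0.0214, 0.1123]
tool_rot: [-3.14, 0.0, 3.14]
force: [0.1, -1.7, -0.8]
grip_width: 0.0199
finger_force: 39.5
```

Request:
apply_moves:
  linear:
    - [0,0,0.2]
    - [0,0,0.4]
    - [0,0,0.6]
    - [0,0,0.8]
    - [0,0,0.8]
  delta_rot:
    - [0,0,0]
    - [0,0,0]
    - [0,0,0]
    - [0,0,0]
    - [0,0,0]

```text
clock: 17.63
position: [0.5182, -0.0161, 0.0294]
tool_rot: [3.141, -0.003, -3.138]
force: [-2.0, -0.2, -1.3]
grip_width: 0.0201
finger_force: 48.2
```

Request:
apply_moves:
  linear:
    - [0,0,0]
    - [0,0,0]
    - [0,0,0]
    - [0,0,0]
    - [0,0,0]
  delta_rot:
    - [0,0,0]
    - [0,0,0]
    - [0,0,0]
    - [0,0,0]
    - [0,0,0]
  gripper: -0.1

```text
clock: 18.05
position: [0.5199, -0.0166, 0.0328]
tool_rot: [3.142, 0.001, -3.141]
force: [0.5, -0.7, -0.2]
grip_width: 0.0383
finger_force: 0.0
```

Request:
apply_moves:
  linear:
    - [0,0,-0.2]
    - [0,0,-0.5]
    - [0,0,-0.8]
    - [0,0,-1]
    - [0,0,-1]
  delta_rot:
    - [0,0,0]
    - [0,0,0]
    - [0,0,0]
    - [0,0,0]
    - [0,0,0]

```text
clock: 18.47
position: [0.5213, -0.0168, 0.1362]
tool_rot: [3.141, 0.006, 3.141]
force: [1.2, -0.2, 0.2]
grip_width: 0.0383
finger_force: 0.0
```

Request:
apply_moves:
  linear:
    - [0.25,0.25,0]
    - [0.5,0.5,0]
    - [0.75,0.75,0]
    - [1,1,0]
    - [1,1,0]
  delta_rot:
    - [0,0,0]
    - [0,0,0]
    - [0,0,0]
    - [0,0,0]
    - [0,0,0]

```text
clock: 18.88
position: [0.4154, 0.0871, 0.132]
tool_rot: [3.141, -0.002, -3.136]
force: [1.4, 0.2, -0.1]
grip_width: 0.0385
finger_force: 0.0
```

Request:
apply_moves:
  linear:
    - [0.08,0.25,0]
    - [0.08,0.5,0]
    - [0.08,0.75,0]
    - [0.08,1,0]
    - [0.08,1,0]
  delta_rot:
    - [0,0,-0.045]
    - [0,0,-0.09]
    - [0,0,-0.135]
    - [0,0,-0.136]
    - [0,0,-0.136]

```text
clock: 19.3
position: [0.4114, 0.1878, 0.1322]
tool_rot: [3.14, 0.002, -2.851]
force: [-0.6, 0.7, -0.6]
grip_width: 0.0384
finger_force: 0.0
```

```bash
cat >> h.py <<'E'
def show(n,a,b=None):
    save(n,a,1.2)
def keyfix(w,eye,tip,z=.0045,along=45):
    """eye centre and tip pixels -> tool-frame offset of key origin, key yaw minus tool yaw"""
    P=onz(w,np.array([eye,tip]),z);d=P[0]-P[1];L=np.linalg.norm(d);d/=L;o=P[0]-d*along/1000
    s=w['s'];Rt=R.from_euler('xyz',s['tool_rot']).as_matrix()
    yaw=np.degrees(np.arctan2(d[1],d[0]));ty=np.degrees(s['tool_rot'][2])-180
    print('eye',P[0].round(4),'len',L.round(4),'origin',o.round(4),'tool off',((o-s['position'])@Rt).round(4),'yaw',yaw.round(1),'tool',(ty+180)%360-180)
E
python3 - <<'E'
from h import *
import pickle
f=grab('top');w=grab('wrist');pickle.dump((f,w),open('t4.pkl','wb'));st()
a=cv2.resize(f['im'][140:236,120:330],(512,234));save('mix4.png',np.vstack([w['im'][:250],a]),1.2)
E
```

```text
19.4 [0.4113 0.1838 0.132 ] [ 3.1416 -0.     -2.8553] [-0.9 -1.3 -0.6] 0.0384 0.0 [-0.53  0.44 -0.03  2.15  0.03  0.55  1.28]
```

View pics/mix4.png

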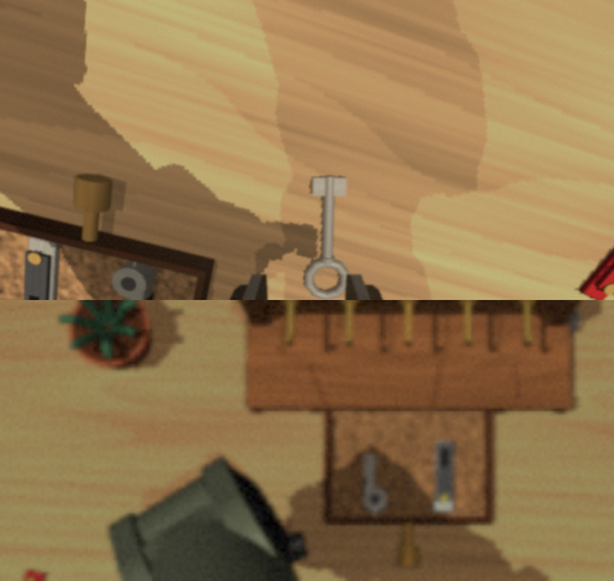

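The mix shows the whistle at (373,485) and the opener at (444,478) lying in the drawn-out tray. In the wrist view the steel key runs from its tip at (329,177) to its eye at (325,277).

Run:
```python
from h import *
import pickle
f,w=pickle.load(open('t4.pkl','rb'))
keyfix(w,(325/1.2,277/1.2),(329/1.2,177/1.2))
```

```text
eye [0.4531 0.2147 0.0045] len 0.0864 origin [0.4097 0.2028 0.0045] tool off [-0.0033  0.017   0.1276] yaw 15.5 tool 16.51123769914932
```

Request:
apply_moves:
  linear:
    - [-0.03,0.17,0.1]
    - [-0.03,0.17,0.3]
    - [-0.03,0.17,0.55]
    - [-0.03,0.17,0.8]
    - [-0.03,0.17,0.8]
  delta_rot:
    - [0,0,0.008]
    - [0,0,0.008]
    - [0,0,0.008]
    - [0,0,0.008]
    - [0,0,0.008]

```text
clock: 19.82
position: [0.4081, 0.1985, 0.0489]
tool_rot: [-3.14, -0.005, -2.875]
force: [-2.5, -0.3, -0.5]
grip_width: 0.0384
finger_force: 0.0
```

Request:
apply_moves:
  linear:
    - [0,0,0.15]
    - [0,0,0.31]
    - [0,0,0.31]
    - [0,0,0.31]
    - [0,0,0.31]
  delta_rot:
    - [0,0,0]
    - [0,0,0]
    - [0,0,0]
    - [0,0,0]
    - [0,0,0]

```text
clock: 20.23
position: [0.41, 0.2002, 0.0222]
tool_rot: [3.142, 0.001, -2.874]
force: [0.1, 1.1, 0.9]
grip_width: 0.0384
finger_force: 0.0
```

Request:
apply_moves:
  linear:
    - [0,0,0]
    - [0,0,0]
    - [0,0,0]
    - [0,0,0]
    - [0,0,0]
  delta_rot:
    - [0,0,0]
    - [0,0,0]
    - [0,0,0]
    - [0,0,0]
    - [0,0,0]
  gripper: -1
  force: 60

```text
clock: 20.65
position: [0.4099, 0.2006, 0.0219]
tool_rot: [3.141, 0.001, -2.874]
force: [-1.6, -1.6, 15.2]
grip_width: 0.0058
finger_force: 59.2
```

Request:
apply_moves:
  linear:
    - [0,0,-0.2]
    - [0,0,-0.4]
    - [0,0,-0.7]
    - [0,0,-1]
    - [0,0,-1]
  delta_rot:
    - [0,0,0]
    - [0,0,0]
    - [0,0,0]
    - [0,0,0]
    - [0,0,0]

```text
clock: 21.07
position: [0.4112, 0.2013, 0.1256]
tool_rot: [3.14, 0.006, -2.874]
force: [1.9, 0.8, 0.4]
grip_width: 0.0056
finger_force: 59.4
```

Request:
apply_moves:
  linear:
    - [0,0,-0.3]
    - [0,0,-0.6]
    - [0,0,-0.8]
    - [0,0,-1]
    - [0,0,-1]
  delta_rot:
    - [0,0,0.03]
    - [0,0,0.06]
    - [0,0,0.09]
    - [0,0,0.117]
    - [0,0,0.117]

```text
clock: 21.48
position: [0.4106, 0.201, 0.2244]
tool_rot: [3.139, 0.004, -3.122]
force: [1.3, 0.3, 0.7]
grip_width: 0.0054
finger_force: 59.5
```

Request:
apply_moves:
  linear:
    - [-0.25,-0.1,-0.1]
    - [-0.5,-0.2,-0.2]
    - [-0.75,-0.3,-0.33]
    - [-1,-0.3,-0.33]
    - [-1,-0.3,-0.33]
  delta_rot:
    - [0,0,0]
    - [0,0,0]
    - [0,0,0]
    - [0,0,0]
    - [0,0,0]

```text
clock: 21.9
position: [0.5139, 0.1718, 0.2542]
tool_rot: [3.142, 0.002, -3.12]
force: [-1.3, -0.2, -1.4]
grip_width: 0.0055
finger_force: 59.5
```

Request:
apply_moves:
  linear:
    - [-0.1,-0.1,0]
    - [-0.2,-0.23,0]
    - [-0.22,-0.26,0]
    - [-0.22,-0.26,0]
    - [-0.22,-0.26,0]
  delta_rot:
    - [0,0,0]
    - [0,0,0]
    - [0,0,0]
    - [0,0,0]
    - [0,0,0]

```text
clock: 22.32
position: [0.5322, 0.1476, 0.2537]
tool_rot: [3.142, -0.001, -3.118]
force: [-0.8, 0.3, -0.2]
grip_width: 0.0057
finger_force: 59.5
```

Run:
```python
from h import *
import pickle
f=grab('top');s=grab('scene');w=grab('wrist');pickle.dump((f,s,w),open('t5.pkl','wb'));st()
a=cv2.resize(w['im'][100:384,90:420],(480,413));b=cv2.resize(f['im'][130:185,190:250],(300,275));c=cv2.resize(s['im'][185:260,240:330],(300,250))
M=np.zeros((525,780,3),np.uint8);M[:413,:480]=a;M[:275,480:]=b;M[275:525,480:]=c;save('mix5.png',M,1)
```

```text
22.47 [0.5323 0.148  0.2539] [ 3.1414e+00 -3.0000e-04 -3.1174e+00] [ 0.5  0.1 -0.2] 0.006 59.5 [-0.44  0.4   0.09  1.79 -0.04  0.95  1.26]
```

View pics/mix5.png

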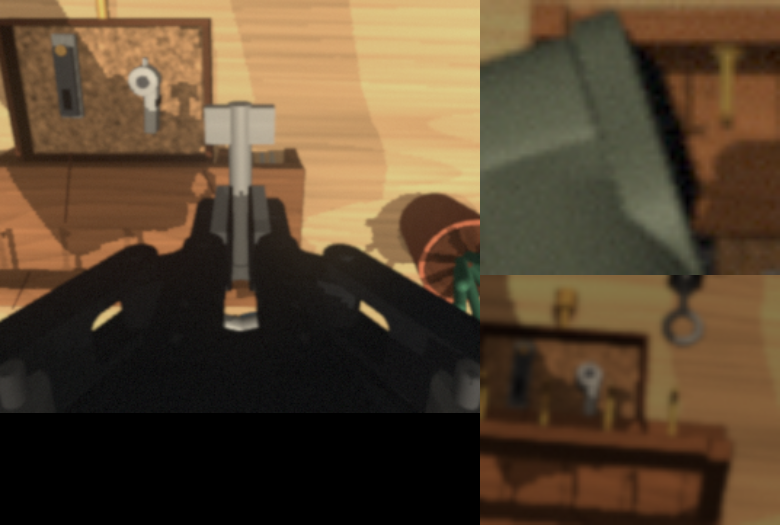

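The mix shows the steel key gripped straight, with its bit at (240,125). In the scene view the eye is at (683,325) and the hook0 prong tip at (674,397). I check heights and tilt by depth and ray.

Run:
```python
from h import *
import pickle
f,s,w=pickle.load(open('t5.pkl','rb'))
W=cloud(w);S=cloud(s)
def wp(x,y): return int(90+x*330/480),int(100+y*284/413)
for n,p in(('bit L',(215,125)),('bit R',(265,125)),('tip end',(240,112)),('shank',(240,150)),('shank2',(240,180))):
    u,v=wp(*p);print(n,np.median(W[v-1:v+2,u-1:u+2].reshape(-1,3),0).round(4))
cu,cv=240+(683-480)/3.333-.4,185+(325-275)/3.333-.4
reg=S[192:208,292:310];m=reg[...,2]>.12;P=reg[m];print('eye pts',m.sum(),P.mean(0).round(4),P.min(0).round(4),P.max(0).round(4))
for z in(.22,.23,.2365,.245):print(z,onz(s,[(cu,cv)],z).round(4))
tu=[(240+(674-480)/3.333-.4,185+(395-275)/3.333-.4)];print('prong',onz(s,tu,.218).round(4),onz(s,tu,.215).round(4))
```

```text
bit L [0.4975 0.1375 0.2388]
bit R [0.4971 0.1564 0.239 ]
tip end [0.4924 0.1471 0.2402]
shank [0.507  0.1474 0.2407]
shank2 [0.519  0.1477 0.2404]
eye pts 86 [0.5942 0.146  0.2685] [0.5497 0.1178 0.2314] [1.3112 0.164  1.4697]
0.22 [[0.5652 0.1499 0.22  ]]
0.23 [[0.5712 0.1496 0.23  ]]
0.2365 [[0.5751 0.1494 0.2365]]
0.245 [[0.5802 0.1492 0.245 ]]
prong [[0.6403 0.1467 0.218 ]] [[0.6387 0.1467 0.215 ]]
```

The key is level at z≈0.236. The prong x estimates disagree (0.628–0.640), so I refine them with the depth images.

Run:
```python
from h import *
import pickle
f,s,w=pickle.load(open('t5.pkl','rb'));F=pickle.load(open('F.pkl','rb'))
S=cloud(F['scene'])
for k,(x,y) in enumerate([(619,122),(504,112),(388,100),(276,95),(163,85)]):
    u=int(195+x/6);v=int(200+y/6)
    Q=S[v-3:v+8,u-3:u+4].reshape(-1,3);Q=Q[(Q[:,2]>.19)&(Q[:,2]<.235)&(Q[:,0]<.66)]
    print(k,len(Q),Q[Q[:,2].argsort()][::-1][:6].round(3).tolist())
T=cloud(F['top'])
for k,(x,y) in enumerate([(143,178),(265,178),(387,180),(511,178),(632,177)]):
    u=int(195+x/6);v=int(125+y/6)
    Q=T[v-12:v+2,u-2:u+3].reshape(-1,3);Q=Q[(Q[:,2]>.17)&(Q[:,2]<.235)&(Q[:,0]<.66)]
    print('top',k,len(Q),'minx',Q[Q[:,0].argsort()][:4].round(3).tolist(),'maxz',Q[Q[:,2].argsort()][::-1][:4].round(3).tolist())
```

```text
0 16 [[0.636, 0.144, 0.221], [0.635, 0.147, 0.218], [0.638, 0.147, 0.217], [0.634, 0.144, 0.209], [0.637, 0.148, 0.209], [0.637, 0.144, 0.208]]
1 16 [[0.637, 0.088, 0.218], [0.633, 0.088, 0.216], [0.636, 0.091, 0.216], [0.639, 0.091, 0.215], [0.636, 0.088, 0.208], [0.638, 0.088, 0.207]]
2 12 [[0.635, 0.028, 0.216], [0.639, 0.029, 0.215], [0.637, 0.029, 0.207], [0.636, 0.032, 0.206], [0.639, 0.029, 0.202], [0.635, 0.031, 0.196]]
3 12 [[0.637, -0.031, 0.221], [0.638, -0.034, 0.216], [0.638, -0.031, 0.215], [0.64, -0.031, 0.213], [0.64, -0.031, 0.206], [0.636, -0.029, 0.2]]
4 17 [[0.64, -0.09, 0.221], [0.639, -0.094, 0.218], [0.641, -0.091, 0.216], [0.639, -0.094, 0.212], [0.642, -0.091, 0.212], [0.638, -0.089, 0.204]]
top 0 24 minx [[0.627, 0.145, 0.198], [0.628, 0.144, 0.209], [0.628, 0.147, 0.207], [0.629, 0.146, 0.219]] maxz [[0.629, 0.146, 0.219], [0.632, 0.147, 0.219], [0.63, 0.144, 0.212], [0.628, 0.144, 0.209]]
top 1 22 minx [[0.628, 0.086, 0.213], [0.628, 0.087, 0.198], [0.629, 0.084, 0.195], [0.63, 0.089, 0.216]] maxz [[0.63, 0.089, 0.216], [0.631, 0.086, 0.216], [0.634, 0.086, 0.216], [0.628, 0.086, 0.213]]
top 2 21 minx [[0.63, 0.028, 0.198], [0.63, 0.025, 0.209], [0.63, 0.028, 0.208], [0.63, 0.025, 0.194]] maxz [[0.634, 0.025, 0.218], [0.631, 0.028, 0.218], [0.632, 0.025, 0.217], [0.634, 0.028, 0.217]]
top 3 22 minx [[0.63, -0.033, 0.215], [0.63, -0.034, 0.2], [0.632, -0.031, 0.194], [0.632, -0.036, 0.218]] maxz [[0.635, -0.033, 0.219], [0.632, -0.036, 0.218], [0.633, -0.033, 0.216], [0.63, -0.033, 0.215]]
top 4 18 minx [[0.631, -0.092, 0.201], [0.632, -0.096, 0.196], [0.633, -0.092, 0.209], [0.633, -0.094, 0.209]] maxz [[0.633, -0.091, 0.219], [0.634, -0.094, 0.218], [0.637, -0.094, 0.217], [0.633, -0.094, 0.209]]
```

Request:
apply_moves:
  linear:
    - [-0.15,-0.01,0]
    - [-0.3,-0.02,0]
    - [-0.45,-0.04,0]
    - [-0.555,-0.045,0]
    - [-0.555,-0.045,0]
  delta_rot:
    - [0,0,0]
    - [0,0,0]
    - [0,0,0]
    - [0,0,0]
    - [0,0,0]

```text
clock: 22.88
position: [0.5895, 0.1443, 0.2537]
tool_rot: [-3.141, 0.0, -3.118]
force: [-0.3, 0.5, -0.5]
grip_width: 0.0055
finger_force: 59.5
```

Run:
```python
from h import *
import pickle
f=grab('top');s=grab('scene');pickle.dump((f,s),open('t6.pkl','wb'));st()
b=cv2.resize(f['im'][130:185,190:260],(420,330));c=cv2.resize(s['im'][195:245,270:320],(330,330))
save('mix6.png',np.hstack([b,c]),1)
```

```text
22.98 [0.5878 0.1445 0.2537] [ 3.1416e+00 -7.0000e-04 -3.1181e+00] [ 0.2  0.1 -0.4] 0.0055 59.5 [-0.4   0.49  0.09  1.65 -0.05  1.    1.3 ]
```

View pics/mix6.png

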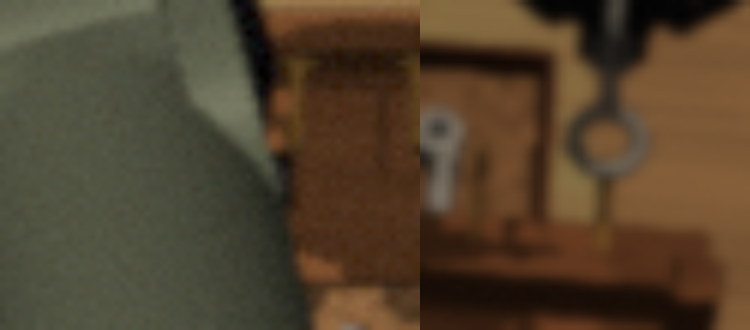

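The scene view shows the ring centre at (608,140) and the prong emerging below it at (605,185). I check this by projection.

Run:
```python
from h import *
import pickle
f,s=pickle.load(open('t6.pkl','rb'))
p=proj(s,[[.6325,.147,.2365],[.6325,.1457,.218],[.6325,.1457,.19]]);print(((p-[270,195])*6.6+[420,0]).round(0))
```

```text
[[608. 136.]
 [603. 154.]
 [599. 182.]]
```

Request:
apply_moves:
  linear:
    - [-0.02,0,0.05]
    - [-0.02,0,0.1]
    - [-0.02,0,0.15]
    - [-0.02,0,0.2]
    - [-0.02,0,0.2]
  delta_rot:
    - [0,0,0]
    - [0,0,0]
    - [0,0,0]
    - [0,0,0]
    - [0,0,0]

```text
clock: 23.4
position: [0.5897, 0.144, 0.2327]
tool_rot: [-3.141, -0.002, -3.118]
force: [-0.7, -0.5, -0.4]
grip_width: 0.0055
finger_force: 59.5
```

Request:
apply_moves:
  linear:
    - [0,0,0.03]
    - [0,0,0.06]
    - [0,0,0.1]
    - [0,0,0.11]
    - [0,0,0.11]
  delta_rot:
    - [0,0,0]
    - [0,0,0]
    - [0,0,0]
    - [0,0,0]
    - [0,0,0]

```text
clock: 23.82
position: [0.5903, 0.1441, 0.2226]
tool_rot: [-3.141, -0.001, -3.118]
force: [1.2, 0.2, -1.6]
grip_width: 0.0057
finger_force: 59.5
```

Run:
```python
from h import *
import pickle
s=grab('scene');st();save('sc7.png',s['im'][195:245,260:330],8)
```

```text
23.87 [0.5904 0.144  0.2229] [-3.1415e+00 -2.0000e-04 -3.1186e+00] [-0.2  0.4 -0.9] 0.0053 59.5 [-0.4   0.52  0.09  1.68 -0.05  0.94  1.3 ]
```

View pics/sc7.png

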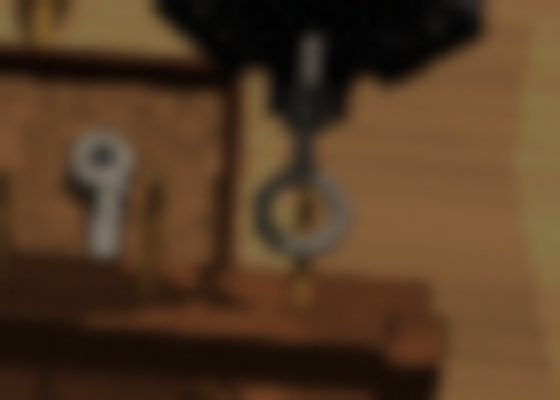

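The scene crop shows the prong tip at (305,205) inside the ring at (302,210), so I release.

Request:
apply_moves:
  linear:
    - [0,0,0]
    - [0,0,0]
    - [0,0,0]
    - [0,0,0]
    - [0,0,0]
  delta_rot:
    - [0,0,0]
    - [0,0,0]
    - [0,0,0]
    - [0,0,0]
    - [0,0,0]
  gripper: 0.0

```text
clock: 24.28
position: [0.5904, 0.1441, 0.2231]
tool_rot: [3.142, 0.0, -3.119]
force: [-0.3, 0.4, 0.6]
grip_width: 0.0428
finger_force: 0.0
```

Request:
apply_moves:
  linear:
    - [0,0,0]
    - [0,0,0]
    - [0.1,0,-0.2]
    - [0.2,0,-0.4]
    - [0.3,0,-0.4]
  delta_rot:
    - [0,0,0]
    - [0,0,0]
    - [0,0,0]
    - [0,0,0]
    - [0,0,0]

```text
clock: 24.7
position: [0.5613, 0.1436, 0.2662]
tool_rot: [3.14, 0.004, -3.119]
force: [-0.1, -0.6, 0.6]
grip_width: 0.0428
finger_force: 0.0
```

Request:
apply_moves:
  linear:
    - [0.2,-0.3,0]
    - [0.5,-0.6,0]
    - [0.8,-0.9,0]
    - [1,-1,0]
    - [1,-1,0]
  delta_rot:
    - [0,0,0]
    - [0,0,0]
    - [0,0,0]
    - [0,0,0]
    - [0,0,0]

```text
clock: 25.12
position: [0.4594, 0.038, 0.2633]
tool_rot: [-3.141, -0.001, -3.122]
force: [0.9, -0.2, 1.8]
grip_width: 0.0429
finger_force: 0.0
```

Run:
```python
from h import *
import pickle
f=grab('top');s=grab('scene');pickle.dump((f,s),open('t8.pkl','wb'));st()
for n,g in(('top',f),('scene',s)):
    C=cloud(g);m=(np.abs(C[...,1]-.147)<.03)&(C[...,0]>.56)&(C[...,0]<.665)&(C[...,2]>.085)&(C[...,2]<.25)
    im=cv2.cvtColor(g['im'],cv2.COLOR_RGB2HSV);P=C[m];sat=im[m][:,1]
    k=sat<90
    print(n,m.sum(),k.sum(),P[k][:12].round(3).tolist() if k.any() else '')
```

```text
25.22 [0.4627 0.0409 0.2636] [ 3.1412e+00  1.2000e-03 -3.1192e+00] [ 1.1 -0.1  0.3] 0.0424 0.0 [-0.31  0.25  0.11  2.   -0.04  0.9   1.42]
top 58 31 [[0.655, 0.143, 0.17], [0.65, 0.138, 0.192], [0.65, 0.135, 0.193], [0.645, 0.143, 0.2], [0.646, 0.14, 0.196], [0.646, 0.137, 0.194], [0.646, 0.134, 0.196], [0.662, 0.161, 0.11], [0.642, 0.149, 0.198], [0.641, 0.145, 0.204], [0.643, 0.143, 0.196], [0.643, 0.14, 0.197]]
scene 79 35 [[0.641, 0.145, 0.203], [0.64, 0.148, 0.203], [0.638, 0.151, 0.199], [0.64, 0.154, 0.203], [0.636, 0.158, 0.196], [0.643, 0.142, 0.2], [0.642, 0.145, 0.199], [0.643, 0.149, 0.2], [0.644, 0.152, 0.203], [0.642, 0.155, 0.199], [0.642, 0.158, 0.2], [0.638, 0.161, 0.194]]
```

The ring is on hook0, with its top at z≈0.20. Next is the green key, found by its colour mask and the eye's hole.

Request:
apply_moves:
  linear:
    - [0.1,-0.3,0.1]
    - [0.2,-0.6,0.3]
    - [0.3,-0.9,0.5]
    - [0.3,-1,0.5]
    - [0.3,-1,0.5]
  delta_rot:
    - [0,0,0]
    - [0,0,0]
    - [0,0,0]
    - [0,0,0]
    - [0,0,0]

```text
clock: 25.63
position: [0.4351, -0.0614, 0.2122]
tool_rot: [-3.141, -0.001, -3.121]
force: [0.2, 0.1, 0.2]
grip_width: 0.0426
finger_force: 0.0
```

Request:
apply_moves:
  linear:
    - [0,-0.3,0.1]
    - [0,-0.6,0.3]
    - [0,-0.9,0.4]
    - [0,-1,0.4]
    - [0,-1,0.4]
  delta_rot:
    - [0,0,0]
    - [0,0,0]
    - [0,0,0]
    - [0,0,0]
    - [0,0,0]

```text
clock: 26.05
position: [0.4382, -0.1609, 0.1727]
tool_rot: [-3.141, -0.0, -3.121]
force: [-0.4, -1.0, -0.1]
grip_width: 0.0426
finger_force: 0.0
```

Request:
apply_moves:
  linear:
    - [0,-0.3,0]
    - [0,-0.6,0]
    - [0,-0.9,0]
    - [0,-1,0]
    - [0,-1,0]
  delta_rot:
    - [0,0,-0.04]
    - [0,0,-0.08]
    - [0,0,-0.12]
    - [0,0,-0.12]
    - [0,0,-0.12]

```text
clock: 26.47
position: [0.4407, -0.2606, 0.1735]
tool_rot: [-3.141, 0.001, -2.869]
force: [-0.3, 0.9, 0.5]
grip_width: 0.0426
finger_force: 0.0
```

```bash
cat >> h.py <<'E'
def colkey(w,colour,z=.0045):
    h=cv2.cvtColor(cv2.GaussianBlur(w['im'],(3,3),0),cv2.COLOR_RGB2HSV)
    H,S=h[...,0].astype(int),h[...,1]
    m=((abs(H-62)<20)&(S>100)) if colour=='green' else (((H<6)|(H>172))&(S>150))
    m=m.astype(np.uint8);cs,hi=cv2.findContours(m,cv2.RETR_CCOMP,cv2.CHAIN_APPROX_NONE)
    for i,c in enumerate(cs):
        if hi[0,i,3]<0 and cv2.contourArea(c)>60:
            k=hi[0,i,2];hol=[]
            while k>=0: hol.append(cs[k]);k=hi[0,k,0]
            hol=[q for q in hol if len(q)>10]
            if not hol: continue
            q=max(hol,key=len).reshape(-1,2);P=onz(w,q,z);e,r=cv2.minEnclosingCircle((P[:,:2]*1000).astype(np.float32));e=np.array(e)/1000
            O=onz(w,c.reshape(-1,2),z)[:,:2]
            sh=O[np.linalg.norm(O-e,axis=1)>.024]
            d=e-sh.mean(0);L=np.linalg.norm(O-e,axis=1).max();d/=np.linalg.norm(d);o=e-.045*d
            s=w['s'];Rt=R.from_euler('xyz',s['tool_rot']).as_matrix();yaw=np.degrees(np.arctan2(d[1],d[0]));ty=(np.degrees(s['tool_rot'][2])+360)%360-180
            print('px',q.mean(0).round(),'eye',e.round(4),'r',r,'len',L.round(4),'org',o.round(4),'tool off',((np.r_[o,z]-s['position'])@Rt).round(4),'yaw',yaw.round(1),'toolyaw',ty.round(1))
E
python3 - <<'E'
from h import *
import pickle
w=grab('wrist');pickle.dump(w,open('w9.pkl','wb'));st()
for c in('green','red'):print(c);colkey(w,c)
f=pickle.load(open('F.pkl','rb'))['top'];print('top');colkey(f,'green');colkey(f,'red')
E
```

```text
26.52 [ 0.4406 -0.2588  0.1733] [-3.1416e+00  8.0000e-04 -2.8686e+00] [ 0.1  0.5 -0.1] 0.0428 0.0 [ 0.33  0.45  0.11  1.98 -0.08  0.72  2.33]
green
px [222. 208.] eye [ 0.4895 -0.2874] r 13.523736000061035 len 0.0567 org [ 0.4462 -0.2997] tool off [ 0.0054 -0.039   0.169 ] yaw 15.9 toolyaw 15.6
red
px [127. 178.] eye [ 0.4823 -0.4002] r 14.018998146057129 len 0.0575 org [ 0.4394 -0.3867] tool off [ 0.0353 -0.121   0.169 ] yaw -17.5 toolyaw 15.6
top
px [353. 212.] eye [ 0.4849 -0.2885] r 14.274365425109863 len 0.0562 org [ 0.4415 -0.3004] tool off [-0.5254 -0.7193  0.2458] yaw 15.2 toolyaw -24.0
```

Request:
apply_moves:
  linear:
    - [0.05,-0.13,0.2]
    - [0.05,-0.26,0.4]
    - [0.05,-0.39,0.6]
    - [0.05,-0.39,0.6]
    - [0.05,-0.39,0.6]
  delta_rot:
    - [0,0,0]
    - [0,0,0]
    - [0,0,0]
    - [0,0,0]
    - [0,0,0]

```text
clock: 26.93
position: [0.4459, -0.2964, 0.1126]
tool_rot: [3.14, -0.001, -2.867]
force: [-0.5, -0.9, -0.6]
grip_width: 0.0426
finger_force: 0.0
```

Run:
```python
from h import *
w=grab('wrist');st();colkey(w,'green')
```

```text
26.98 [ 0.4461 -0.2965  0.1134] [ 3.1408  0.     -2.8662] [0.2 0.4 1.1] 0.0426 0.0 [ 0.41  0.58  0.1   1.95 -0.09  0.62  2.41]
px [251. 236.] eye [ 0.4893 -0.2877] r 13.10053825378418 len 0.0572 org [ 0.446  -0.2999] tool off [ 0.0007 -0.0036  0.1081] yaw 15.7 toolyaw 15.8
```

Request:
apply_moves:
  linear:
    - [0,-0.03,0.2]
    - [0,-0.03,0.45]
    - [0,-0.03,0.7]
    - [0,-0.03,0.91]
    - [0,-0.03,0.91]
  delta_rot:
    - [0,0,0]
    - [0,0,0]
    - [0,0,0]
    - [0,0,0]
    - [0,0,0]

```text
clock: 27.4
position: [0.4458, -0.299, 0.0202]
tool_rot: [3.139, -0.002, -2.866]
force: [-1.3, 1.1, -0.6]
grip_width: 0.0425
finger_force: 0.0
```

Request:
apply_moves:
  linear:
    - [0,0,0]
    - [0,0,0]
    - [0,0,0]
    - [0,0,0]
    - [0,0,0]
  delta_rot:
    - [0,0,0]
    - [0,0,0]
    - [0,0,0]
    - [0,0,0]
    - [0,0,0]
  gripper: -1
  force: 60

```text
clock: 27.82
position: [0.4472, -0.3012, 0.0241]
tool_rot: [-3.14, 0.002, -2.867]
force: [-0.7, 2.4, 10.0]
grip_width: 0.0113
finger_force: 58.5
```

Request:
apply_moves:
  linear:
    - [0,0,0]
    - [0,0,-0.2]
    - [0,0,-0.5]
    - [0,0,-0.8]
    - [0,0,-1]
  delta_rot:
    - [0,0,0]
    - [0,0,0]
    - [0,0,0]
    - [0,0,0]
    - [0,0,0]

```text
clock: 28.23
position: [0.447, -0.3016, 0.126]
tool_rot: [-3.139, 0.003, -2.867]
force: [0.7, -0.1, 0.3]
grip_width: 0.0112
finger_force: 58.7
```

Request:
apply_moves:
  linear:
    - [0,0,-0.2]
    - [0,0,-0.5]
    - [0,0,-0.8]
    - [0,0,-1]
    - [0,0,-1]
  delta_rot:
    - [0,0,0.04]
    - [0,0,0.08]
    - [0,0,0.12]
    - [0,0,0.12]
    - [0,0,0.12]

```text
clock: 28.65
position: [0.4478, -0.302, 0.2276]
tool_rot: [-3.138, 0.007, -3.119]
force: [1.4, -0.1, -0.3]
grip_width: 0.0112
finger_force: 58.7
```

Request:
apply_moves:
  linear:
    - [-0.1,0.3,-0.1]
    - [-0.2,0.6,-0.2]
    - [-0.3,0.9,-0.3]
    - [-0.3,1,-0.3]
    - [-0.3,1,-0.3]
  delta_rot:
    - [0,0,0]
    - [0,0,0]
    - [0,0,0]
    - [0,0,0]
    - [0,0,0]

```text
clock: 29.07
position: [0.4747, -0.1977, 0.2532]
tool_rot: [3.141, 0.002, -3.114]
force: [0.5, -0.4, -0.6]
grip_width: 0.0114
finger_force: 58.8
```

Request:
apply_moves:
  linear:
    - [-0.1,0.3,0]
    - [-0.2,0.6,0]
    - [-0.3,0.9,0]
    - [-0.3,1,0]
    - [-0.3,1,0]
  delta_rot:
    - [0,0,0]
    - [0,0,0]
    - [0,0,0]
    - [0,0,0]
    - [0,0,0]

```text
clock: 29.48
position: [0.5017, -0.098, 0.2521]
tool_rot: [3.141, 0.0, -3.115]
force: [-0.0, -0.7, -0.3]
grip_width: 0.0111
finger_force: 58.8
```

Request:
apply_moves:
  linear:
    - [-0.1,0.3,0]
    - [-0.2,0.6,0]
    - [-0.3,0.9,0]
    - [-0.3,1,0]
    - [-0.3,1,0]
  delta_rot:
    - [0,0,0]
    - [0,0,0]
    - [0,0,0]
    - [0,0,0]
    - [0,0,0]

```text
clock: 29.9
position: [0.5293, 0.002, 0.252]
tool_rot: [3.141, -0.0, -3.116]
force: [0.0, -0.2, -1.3]
grip_width: 0.0107
finger_force: 58.8
```

Request:
apply_moves:
  linear:
    - [-0.04,0.15,0]
    - [-0.04,0.28,0]
    - [-0.04,0.28,0]
    - [-0.04,0.28,0]
    - [-0.04,0.28,0]
  delta_rot:
    - [0,0,0]
    - [0,0,0]
    - [0,0,0]
    - [0,0,0]
    - [0,0,0]

```text
clock: 30.32
position: [0.5325, 0.0268, 0.2521]
tool_rot: [-3.141, 0.0, -3.12]
force: [0.3, 0.5, -0.9]
grip_width: 0.0108
finger_force: 58.8
```

```bash
cat >> h.py <<'E'
def held(colour):
    st();s=grab('scene');w=grab('wrist');S=cloud(s);W=cloud(w);tc=np.array(s['s']['position']);ex=tc+[.045,0,-.0175]
    def cm(f):
        h=cv2.cvtColor(f['im'],cv2.COLOR_RGB2HSV);H,Sa=h[...,0].astype(int),h[...,1]
        return ((abs(H-62)<22)&(Sa>80)) if colour=='green' else (((H<7)|(H>172))&(Sa>140))
    m=cm(s)&(np.abs(S[...,:2]-ex[:2]).max(-1)<.05)&(S[...,2]>.12)&(S[...,2]<.3)
    P=S[m];print('scene pts',len(P),'mean',P.mean(0).round(4),'min',P.min(0).round(4),'max',P.max(0).round(4))
    ys,xs=np.where(m);print('bbox',xs.min(),xs.max(),ys.min(),ys.max())
    print('pred eye px',proj(s,ex).round(1),'pred ring extent',proj(s,ex+np.array([[.02,0,0],[-.02,0,0],[0,.02,0],[0,-.02,0]])).round(1).tolist())
    # ring hole in scene: row-wise rays at key height using hole contour
    mm=m.astype(np.uint8);cs,hi=cv2.findContours(mm,cv2.RETR_CCOMP,cv2.CHAIN_APPROX_NONE)
    for i,c in enumerate(cs):
        if hi[0,i,3]>=0 and len(c)>5: print('hole px',c.reshape(-1,2).mean(0).round(1),'at key z',onz(s,[c.reshape(-1,2).mean(0)],ex[2])[0].round(4))
    # front part (tip end) in wrist: points near key height in front of TCP
    q=(np.abs(W[...,1]-tc[1])<.02)&(W[...,0]<tc[0]-.013)&(W[...,0]>tc[0]-.06)&(W[...,2]<tc[2]-.0)&(W[...,2]>tc[2]-.06)
    Q=W[q];
    for a,b in((-.05,-.04),(-.04,-.03),(-.03,-.02),(-.02,-.013)):
        k=(Q[:,0]-tc[0]>a)&(Q[:,0]-tc[0]<b)
        if k.sum()>3: print('front',a,k.sum(),np.median(Q[k],0).round(4))
E
python3 -c "
from h import *
held('green')"
```

```text
30.32 [0.5325 0.0268 0.2521] [-3.1409  0.     -3.1203] [ 0.3  0.5 -0.9] 0.0108 58.8 [-0.25  0.38  0.11  1.84 -0.05  0.92  1.48]
scene pts 82 mean [0.5654 0.0299 0.2389] min [0.5288 0.0131 0.2262] max [0.5964 0.0449 0.2743]
bbox 257 267 181 202
pred eye px [[261.5 197. ]] pred ring extent [[260.8, 202.5], [262.2, 191.6], [267.8, 197.6], [255.2, 196.4]]
front -0.05 171 [0.4896 0.0251 0.2351]
front -0.04 296 [0.4974 0.0257 0.2351]
front -0.03 300 [0.5075 0.026  0.2351]
front -0.02 232 [0.5174 0.0261 0.2351]
```

Request:
apply_moves:
  linear:
    - [-0.15,-0.01,0]
    - [-0.3,-0.01,0]
    - [-0.45,-0.01,0]
    - [-0.58,-0.012,0]
    - [-0.58,-0.012,0]
  delta_rot:
    - [0,0,0]
    - [0,0,0]
    - [0,0,0]
    - [0,0,0]
    - [0,0,0]

```text
clock: 30.83
position: [0.5923, 0.028, 0.2517]
tool_rot: [-3.141, 0.001, -3.119]
force: [-0.6, -0.8, -0.9]
grip_width: 0.0113
finger_force: 58.8
```

Run:
```python
from h import *
held('green')
s=grab('scene')
# is yellow prong visible: print hue/sat/val column patch around eye
h=cv2.cvtColor(s['im'],cv2.COLOR_RGB2HSV)
p=proj(s,[[.6355,.0285,.2335],[.6355,.0285,.218],[.6355,.0285,.19]]);print(p.round(1))
u=int(round(p[0][0]));v=int(round(p[0][1]))
for r in range(v-8,v+14,1): print(r,[tuple(int(t) for t in h[r,c]) for c in range(u-2,u+3)])
```

```text
30.83 [0.5923 0.028  0.2517] [-3.1411e+00  6.0000e-04 -3.1195e+00] [-0.6 -0.8 -0.9] 0.0113 58.8 [-0.23  0.47  0.11  1.69 -0.06  0.98  1.5 ]
scene pts 83 mean [0.6199 0.0296 0.2395] min [0.5873 0.0132 0.2311] max [0.6553 0.0471 0.282 ]
bbox 255 266 197 218
pred eye px [[259.7 213.7]] pred ring extent [[259.0, 219.4], [260.5, 208.1], [266.2, 214.3], [253.3, 213.1]]
front -0.05 203 [0.5487 0.0261 0.2346]
front -0.04 299 [0.5571 0.0268 0.2346]
front -0.03 292 [0.5672 0.027  0.2346]
front -0.02 260 [0.5769 0.0272 0.2349]
[[260.  213.3]
 [260.  215.7]
 [260.1 220. ]]
205 [(16, 155, 74), (26, 133, 46), (54, 142, 36), (64, 168, 35), (55, 138, 35)]
206 [(16, 150, 75), (29, 133, 44), (56, 149, 36), (63, 160, 35), (47, 141, 38)]
207 [(18, 145, 67), (36, 131, 41), (59, 149, 36), (63, 168, 35), (48, 140, 40)]
208 [(30, 125, 45), (48, 144, 39), (59, 146, 35), (61, 152, 37), (55, 141, 47)]
209 [(46, 134, 40), (44, 140, 40), (40, 134, 40), (44, 130, 43), (53, 140, 53)]
210 [(24, 135, 53), (19, 149, 65), (18, 147, 71), (20, 150, 68), (28, 130, 55)]
211 [(16, 152, 89), (14, 157, 104), (14, 155, 107), 
[... 548 characters left out ...]
47, 140, 53), (51, 141, 56), (47, 138, 59), (37, 128, 60)]
219 [(16, 156, 72), (20, 157, 57), (22, 149, 53), (19, 152, 67), (16, 151, 81)]
220 [(14, 163, 86), (15, 169, 80), (15, 171, 79), (14, 161, 87), (14, 157, 96)]
221 [(14, 165, 96), (15, 171, 97), (15, 170, 99), (14, 162, 96), (14, 158, 97)]
222 [(14, 162, 99), (16, 169, 101), (15, 169, 101), (14, 162, 96), (13, 158, 95)]
223 [(14, 164, 95), (15, 174, 91), (15, 168, 91), (14, 163, 91), (13, 157, 96)]
224 [(14, 164, 90), (15, 171, 76), (15, 167, 78), (13, 159, 90), (13, 159, 98)]
225 [(14, 167, 90), (16, 170, 81), (14, 163, 86), (13, 162, 93), (13, 160, 97)]
226 [(14, 175, 92), (16, 171, 94), (15, 171, 94), (12, 168, 94), (12, 170, 93)]
```

Request:
apply_moves:
  linear:
    - [0,0,0.05]
    - [0,0,0.1]
    - [0,0,0.15]
    - [0,0,0.18]
    - [0,0,0.18]
  delta_rot:
    - [0,0,0]
    - [0,0,0]
    - [0,0,0]
    - [0,0,0]
    - [0,0,0]

```text
clock: 31.4
position: [0.5902, 0.0289, 0.2331]
tool_rot: [-3.141, -0.001, -3.118]
force: [0.8, 0.5, -1.6]
grip_width: 0.0111
finger_force: 58.8
```

Request:
apply_moves:
  linear:
    - [0,0,0.04]
    - [0,0,0.08]
    - [0,0,0.11]
    - [0,0,0.11]
    - [0,0,0.11]
  delta_rot:
    - [0,0,0]
    - [0,0,0]
    - [0,0,0]
    - [0,0,0]
    - [0,0,0]

```text
clock: 31.82
position: [0.5906, 0.0289, 0.2228]
tool_rot: [-3.141, -0.0, -3.118]
force: [-0.2, 0.3, -0.7]
grip_width: 0.0112
finger_force: 58.8
```

Run:
```python
from h import *
held('green')
s=grab('scene');h=cv2.cvtColor(s['im'],cv2.COLOR_RGB2HSV)
for r in range(215,236): print(r,[tuple(int(t) for t in h[r,c]) for c in range(257,264)])
```

```text
31.82 [0.5906 0.0289 0.2228] [-3.1415e+00 -3.0000e-04 -3.1185e+00] [-0.2  0.3 -0.7] 0.0112 58.8 [-0.23  0.5   0.11  1.72 -0.07  0.92  1.5 ]
scene pts 78 mean [0.6197 0.031  0.2104] min [0.5861 0.0128 0.201 ] max [0.652  0.0474 0.2503]
bbox 255 266 201 222
pred eye px [[260.2 217.7]] pred ring extent [[259.5, 223.3], [260.9, 212.2], [266.5, 218.3], [253.9, 217.1]]
front -0.05 167 [0.5477 0.0269 0.206 ]
front -0.04 294 [0.5555 0.0276 0.206 ]
front -0.03 305 [0.5655 0.0279 0.2061]
front -0.02 227 [0.5755 0.0285 0.2062]
215 [(38, 137, 41), (25, 135, 49), (19, 147, 59), (16, 156, 72), (16, 155, 84), (17, 148, 74), (32, 132, 54)]
216 [(24, 138, 50), (18, 152, 69), (16, 163, 69), (15, 165, 74), (14, 158, 89), (14, 157, 91), (18, 148, 76)]
217 [(19, 144, 62), (15, 159, 77), (14, 167, 67), (14, 165, 68), (14, 161, 87), (14, 157, 96), (15, 154, 88)]
218 [(21, 146, 56), (16, 159, 69), (15, 163, 61), (15, 164, 67), (14, 160, 86), (14, 157, 94), (16, 150, 85)]
219 [(36, 131, 39), (23, 148, 50), (19, 151, 54), (17, 161, 65), (15, 157, 83), (16, 154, 86), (24, 135, 72)]
220 [(49, 144, 39), (44, 136
[... 1037 characters left out ...]
 178, 86), (12, 178, 86), (11, 175, 86)]
230 [(12, 177, 78), (13, 179, 77), (13, 178, 76), (12, 178, 73), (11, 177, 75), (12, 180, 75), (12, 177, 75)]
231 [(11, 175, 80), (12, 177, 75), (11, 177, 72), (11, 180, 71), (11, 181, 72), (11, 177, 72), (11, 177, 72)]
232 [(11, 176, 84), (11, 177, 78), (11, 178, 73), (11, 174, 72), (11, 175, 73), (11, 178, 73), (12, 179, 74)]
233 [(11, 179, 80), (11, 179, 77), (11, 177, 72), (11, 176, 71), (11, 177, 72), (11, 175, 73), (11, 178, 73)]
234 [(11, 180, 61), (11, 177, 62), (11, 179, 60), (11, 177, 59), (11, 177, 59), (12, 183, 60), (11, 177, 62)]
235 [(11, 180, 34), (12, 189, 35), (12, 189, 35), (12, 188, 34), (10, 175, 35), (11, 175, 35), (12, 184, 36)]
```

The dark prong tip sits inside the hole with no contact force, so I release and go for the red key.

Request:
apply_moves:
  linear:
    - [0,0,0]
    - [0,0,0]
    - [0,0,0]
    - [0,0,0]
    - [0,0,0]
  delta_rot:
    - [0,0,0]
    - [0,0,0]
    - [0,0,0]
    - [0,0,0]
    - [0,0,0]
  gripper: 0.0

```text
clock: 32.38
position: [0.5907, 0.029, 0.223]
tool_rot: [-3.142, 0.0, -3.119]
force: [0.2, 0.5, -0.8]
grip_width: 0.0429
finger_force: 0.0
```

Request:
apply_moves:
  linear:
    - [0,0,0]
    - [0,0,0]
    - [0.1,0,-0.2]
    - [0.2,0,-0.4]
    - [0.3,0,-0.4]
  delta_rot:
    - [0,0,0]
    - [0,0,0]
    - [0,0,0]
    - [0,0,0]
    - [0,0,0]

```text
clock: 32.8
position: [0.5615, 0.0282, 0.266]
tool_rot: [3.141, 0.004, -3.119]
force: [1.0, 0.4, 0.7]
grip_width: 0.0433
finger_force: 0.0
```

Request:
apply_moves:
  linear:
    - [0.25,-0.3,0]
    - [0.5,-0.6,0]
    - [0.75,-0.9,0]
    - [1,-1,0]
    - [1,-1,0]
  delta_rot:
    - [0,0,0]
    - [0,0,0]
    - [0,0,0]
    - [0,0,0]
    - [0,0,0]

```text
clock: 33.22
position: [0.4591, -0.0771, 0.2633]
tool_rot: [-3.141, -0.001, -3.123]
force: [0.8, -0.3, 0.6]
grip_width: 0.0426
finger_force: 0.0
```

Request:
apply_moves:
  linear:
    - [0.05,-0.3,0.2]
    - [0.1,-0.6,0.4]
    - [0.1,-0.9,0.6]
    - [0.1,-1,0.6]
    - [0.1,-1,0.6]
  delta_rot:
    - [0,0,0.04]
    - [0,0,0.08]
    - [0,0,0.12]
    - [0,0,0.155]
    - [0,0,0.155]

```text
clock: 33.63
position: [0.4546, -0.1767, 0.2022]
tool_rot: [-3.14, -0.001, 2.832]
force: [0.4, -0.0, -0.6]
grip_width: 0.0427
finger_force: 0.0
```

Run:
```python
from h import *
import pickle
st();f=grab('top');w=grab('wrist');s=grab('scene');pickle.dump((f,w,s),open('t10.pkl','wb'))
colkey(w,'red')
for n,g in(('top',f),('scene',s)):
    C=cloud(g);h=cv2.cvtColor(g['im'],cv2.COLOR_RGB2HSV);m=(abs(h[...,0].astype(int)-62)<22)&(h[...,1]>80)&(C[...,0]>.55)&(abs(C[...,1]-.03)<.05)&(C[...,2]>.07)
    P=C[m];print(n,len(P),P.mean(0).round(3),P.min(0).round(3),P.max(0).round(3))
```

```text
33.63 [ 0.4546 -0.1767  0.2022] [-3.1403e+00 -1.3000e-03  2.8322e+00] [ 0.4 -0.  -0.6] 0.0427 0.0 [ 0.06  0.38  0.24  2.01 -0.13  0.76  1.64]
px [100. 238.] eye [ 0.4825 -0.3999] r 13.486621856689453 len 0.0567 org [ 0.4393 -0.3872] tool off [-0.0484 -0.2072  0.1983] yaw -16.4 toolyaw -17.4
top 29 [0.641 0.031 0.197] [0.635 0.016 0.171] [0.645 0.046 0.216]
scene 31 [0.646 0.033 0.193] [0.64  0.017 0.169] [0.651 0.046 0.204]
```

Request:
apply_moves:
  linear:
    - [-0.1,-0.3,0.1]
    - [-0.2,-0.6,0.2]
    - [-0.3,-0.9,0.4]
    - [-0.3,-1,0.4]
    - [-0.3,-1,0.4]
  delta_rot:
    - [0,0,0]
    - [0,0,0]
    - [0,0,0]
    - [0,0,0]
    - [0,0,0]

```text
clock: 34.2
position: [0.4536, -0.2801, 0.1627]
tool_rot: [-3.141, -0.001, 2.839]
force: [-0.4, -0.1, -0.4]
grip_width: 0.0425
finger_force: 0.0
```

Request:
apply_moves:
  linear:
    - [-0.1,-0.3,0.1]
    - [-0.18,-0.6,0.3]
    - [-0.18,-0.9,0.5]
    - [-0.18,-1,0.5]
    - [-0.18,-1,0.5]
  delta_rot:
    - [0,0,0]
    - [0,0,0]
    - [0,0,0]
    - [0,0,0]
    - [0,0,0]

```text
clock: 34.62
position: [0.4411, -0.3803, 0.1129]
tool_rot: [-3.141, -0.001, 2.839]
force: [0.6, 0.1, 0.5]
grip_width: 0.0428
finger_force: 0.0
```

Run:
```python
from h import *
w=grab('wrist');st();colkey(w,'red')
```

```text
34.67 [ 0.4422 -0.3788  0.1135] [3.1411e+00 3.0000e-04 2.8405e+00] [-0.1  0.7  0.6] 0.0426 0.0 [ 0.46  0.64  0.2   1.83 -0.19  0.68  2.05]
px [247. 237.] eye [ 0.4827 -0.4002] r 13.543389320373535 len 0.0578 org [ 0.4398 -0.3866] tool off [-0.0007 -0.0064  0.1084] yaw -17.6 toolyaw -17.3
```

Request:
apply_moves:
  linear:
    - [0,-0.06,0.2]
    - [0,-0.06,0.45]
    - [0,-0.06,0.7]
    - [0,-0.06,0.91]
    - [0,-0.06,0.91]
  delta_rot:
    - [0,0,0]
    - [0,0,0]
    - [0,0,0]
    - [0,0,0]
    - [0,0,0]

```text
clock: 35.08
position: [0.4404, -0.3818, 0.0199]
tool_rot: [3.139, -0.003, 2.843]
force: [-1.4, 0.2, 0.0]
grip_width: 0.0426
finger_force: 0.0
```

Request:
apply_moves:
  linear:
    - [0,0,0]
    - [0,0,0]
    - [0,0,0]
    - [0,0,0]
    - [0,0,0]
  delta_rot:
    - [0,0,0]
    - [0,0,0]
    - [0,0,0]
    - [0,0,0]
    - [0,0,0]
  gripper: -1
  force: 60

```text
clock: 35.5
position: [0.4413, -0.385, 0.0241]
tool_rot: [-3.142, 0.003, 2.841]
force: [-0.2, 4.0, 8.7]
grip_width: 0.0113
finger_force: 58.4
```

Request:
apply_moves:
  linear:
    - [0,0,0]
    - [0,0,-0.2]
    - [0,0,-0.5]
    - [0,0,-0.8]
    - [0,0,-1]
  delta_rot:
    - [0,0,0]
    - [0,0,0]
    - [0,0,0]
    - [0,0,0]
    - [0,0,0]

```text
clock: 35.92
position: [0.4409, -0.3856, 0.1261]
tool_rot: [-3.141, 0.004, 2.84]
force: [0.3, -0.9, 0.7]
grip_width: 0.0109
finger_force: 58.5
```

Request:
apply_moves:
  linear:
    - [0,0,-0.2]
    - [0,0,-0.5]
    - [0,0,-0.8]
    - [0,0,-1]
    - [0,0,-1]
  delta_rot:
    - [0,0,-0.04]
    - [0,0,-0.08]
    - [0,0,-0.12]
    - [0,0,-0.155]
    - [0,0,-0.155]

```text
clock: 36.33
position: [0.4413, -0.3863, 0.2279]
tool_rot: [-3.137, 0.006, -3.114]
force: [0.0, -0.9, -0.5]
grip_width: 0.0114
finger_force: 58.5
```

Request:
apply_moves:
  linear:
    - [-0.1,0.3,-0.1]
    - [-0.2,0.6,-0.2]
    - [-0.3,0.9,-0.3]
    - [-0.3,1,-0.32]
    - [-0.3,1,-0.32]
  delta_rot:
    - [0,0,0]
    - [0,0,0]
    - [0,0,0]
    - [0,0,0]
    - [0,0,0]

```text
clock: 36.75
position: [0.4687, -0.2816, 0.2555]
tool_rot: [3.142, 0.002, -3.115]
force: [-0.1, -0.2, -1.3]
grip_width: 0.0114
finger_force: 58.5
```

Request:
apply_moves:
  linear:
    - [-0.1,0.3,0]
    - [-0.2,0.6,0]
    - [-0.3,0.9,0]
    - [-0.3,1,0]
    - [-0.3,1,0]
  delta_rot:
    - [0,0,0]
    - [0,0,0]
    - [0,0,0]
    - [0,0,0]
    - [0,0,0]

```text
clock: 37.17
position: [0.4956, -0.1818, 0.2542]
tool_rot: [3.141, 0.0, -3.116]
force: [0.3, 0.7, 0.1]
grip_width: 0.0112
finger_force: 58.6
```

Request:
apply_moves:
  linear:
    - [-0.1,0.3,0]
    - [-0.2,0.6,0]
    - [-0.35,0.9,0]
    - [-0.41,0.92,0]
    - [-0.41,0.92,0]
  delta_rot:
    - [0,0,0]
    - [0,0,0]
    - [0,0,0]
    - [0,0,0]
    - [0,0,0]

```text
clock: 37.58
position: [0.5352, -0.0905, 0.2541]
tool_rot: [-3.141, 0.001, -3.117]
force: [0.5, -0.6, -1.2]
grip_width: 0.0112
finger_force: 58.6
```

```bash
python3 -c "
from h import *
held('red')"
```

```text
37.58 [ 0.5352 -0.0905  0.2541] [-3.1415e+00  6.0000e-04 -3.1169e+00] [ 0.5 -0.6 -1.2] 0.0112 58.6 [-0.01  0.39  0.09  1.82 -0.04  0.94  1.69]
scene pts 47 mean [ 0.5606 -0.0878  0.2418] min [ 0.5304 -0.096   0.2342] max [ 0.5974 -0.0734  0.2709]
bbox 222 230 178 198
pred eye px [[224.4 194.1]] pred ring extent [[223.5, 199.5], [225.4, 188.7], [230.7, 194.6], [218.2, 193.5]]
front -0.05 211 [ 0.4917 -0.0919  0.2376]
front -0.04 281 [ 0.5001 -0.0922  0.2377]
front -0.03 262 [ 0.5102 -0.0924  0.2377]
front -0.02 256 [ 0.5198 -0.0923  0.2377]
```

Request:
apply_moves:
  linear:
    - [-0.15,-0.01,0]
    - [-0.3,-0.02,0]
    - [-0.45,-0.03,0]
    - [-0.58,-0.03,0]
    - [-0.58,-0.03,0]
  delta_rot:
    - [0,0,0]
    - [0,0,0]
    - [0,0,0]
    - [0,0,0]
    - [0,0,0]

```text
clock: 38.1
position: [0.5933, -0.0945, 0.2538]
tool_rot: [-3.141, 0.0, -3.121]
force: [-0.2, 1.3, -1.1]
grip_width: 0.0108
finger_force: 58.6
```

Request:
apply_moves:
  linear:
    - [0,0,0.03]
    - [0,0,0.05]
    - [0,0,0.08]
    - [0,0,0.08]
    - [0,0,0.08]
  delta_rot:
    - [0,0,0]
    - [0,0,0]
    - [0,0,0]
    - [0,0,0]
    - [0,0,0]

```text
clock: 38.52
position: [0.5918, -0.0928, 0.246]
tool_rot: [-3.142, -0.0, -3.119]
force: [-0.2, -0.0, -0.6]
grip_width: 0.0114
finger_force: 58.6
```

Run:
```python
from h import *
held('red')
s=grab('scene');h=cv2.cvtColor(s['im'],cv2.COLOR_RGB2HSV)
print(proj(s,[[.637,-.0915,.218]]))
for r in range(204,224): print(r,[tuple(int(t) for t in h[r,c]) for c in range(217,229)])
```

```text
38.52 [ 0.5918 -0.0928  0.246 ] [-3.1416e+00 -3.0000e-04 -3.1188e+00] [-0.2 -0.  -0.6] 0.0114 58.6 [-0.01  0.49  0.09  1.68 -0.05  0.98  1.69]
scene pts 51 mean [ 0.6178 -0.0908  0.2317] min [ 0.5872 -0.1004  0.2238] max [ 0.6523 -0.0764  0.2601]
bbox 218 226 195 215
pred eye px [[221.1 210.8]] pred ring extent [[220.2, 216.5], [222.1, 205.3], [227.5, 211.4], [214.8, 210.2]]
front -0.05 181 [ 0.5488 -0.0931  0.2293]
front -0.04 283 [ 0.5568 -0.093   0.2299]
front -0.03 270 [ 0.5667 -0.0932  0.2297]
front -0.02 236 [ 0.5764 -0.0931  0.2296]
[[221.83621838 212.54707987]]
204 [(19, 130, 133), (18, 131, 130), (18, 134, 122), (15, 146, 98), (8, 180, 61), (1, 222, 47), (2, 218, 48), (9, 171, 64), (16, 142, 99), (18, 133, 127), (19, 129, 134), (19, 128, 135)]
205 [(19, 130, 124), (18, 133, 113), (17, 141, 101), (13, 156, 80), (6, 199, 55), (1, 227, 46), (3, 219, 49), (8, 173, 65), (14, 147, 97), (18, 135, 123), (19, 130, 133), (19, 130, 135)]
206 [(17, 138, 102), (14, 150, 78), (10, 169, 65), (7, 188, 57), (5, 201, 52), (5, 196, 52), (3, 203, 54), (6, 194, 67), (10, 167, 93), (15, 144, 117)
[... 2586 characters left out ...]
 92), (18, 148, 93), (19, 134, 116), (19, 128, 131), (20, 128, 134), (19, 129, 134), (19, 128, 135), (19, 128, 135)]
221 [(19, 132, 126), (19, 130, 131), (19, 131, 128), (19, 137, 110), (18, 151, 88), (18, 147, 92), (19, 134, 114), (19, 128, 129), (19, 128, 133), (19, 128, 133), (19, 128, 133), (20, 127, 133)]
222 [(17, 137, 106), (17, 137, 117), (17, 140, 118), (17, 147, 109), (17, 160, 97), (17, 159, 98), (17, 141, 110), (18, 136, 120), (18, 135, 123), (19, 134, 122), (19, 132, 124), (19, 131, 125)]
223 [(13, 159, 80), (13, 161, 95), (14, 164, 98), (16, 167, 101), (17, 170, 105), (15, 170, 102), (14, 162, 101), (15, 154, 103), (15, 151, 105), (16, 147, 104), (16, 144, 106), (16, 143, 109)]
```

Request:
apply_moves:
  linear:
    - [0,0,0.04]
    - [0,0,0.09]
    - [0,0,0.14]
    - [0,0,0.18]
    - [0,0,0.22]
  delta_rot:
    - [0,0,0]
    - [0,0,0]
    - [0,0,0]
    - [0,0,0]
    - [0,0,0]

```text
clock: 39.08
position: [0.5921, -0.0926, 0.2233]
tool_rot: [3.142, -0.001, -3.118]
force: [-0.4, -0.3, -0.9]
grip_width: 0.0111
finger_force: 58.6
```

Request:
apply_moves:
  linear:
    - [0,0,0]
    - [0,0,0]
    - [0,0,0]
    - [0,0,0]
    - [0,0,0]
  delta_rot:
    - [0,0,0]
    - [0,0,0]
    - [0,0,0]
    - [0,0,0]
    - [0,0,0]

```text
clock: 39.5
position: [0.5924, -0.0926, 0.2242]
tool_rot: [-3.142, 0.0, -3.119]
force: [-0.0, -0.5, -0.5]
grip_width: 0.011
finger_force: 58.6
```

Run:
```python
from h import *
held('red')
s=grab('scene');h=cv2.cvtColor(s['im'],cv2.COLOR_RGB2HSV)
for r in range(208,226): print(r,[tuple(int(t) for t in h[r,c]) for c in range(217,228)])
```

```text
39.5 [ 0.5924 -0.0926  0.2242] [-3.1415e+00  4.0000e-04 -3.1185e+00] [-0.  -0.5 -0.5] 0.011 58.6 [-0.    0.51  0.09  1.7  -0.05  0.93  1.7 ]
scene pts 55 mean [ 0.617  -0.0898  0.212 ] min [ 0.5891 -0.0982  0.1899] max [ 0.6531 -0.0757  0.2558]
bbox 220 227 198 218
pred eye px [[221.8 214.3]] pred ring extent [[220.8, 219.9], [222.7, 208.8], [228.0, 214.9], [215.5, 213.7]]
front -0.05 187 [ 0.5492 -0.093   0.2075]
front -0.04 282 [ 0.5573 -0.0929  0.208 ]
front -0.03 267 [ 0.5673 -0.0931  0.2079]
front -0.02 237 [ 0.5771 -0.093   0.2078]
208 [(18, 134, 133), (17, 134, 131), (17, 137, 121), (15, 147, 99), (9, 170, 69), (3, 209, 50), (1, 227, 46), (6, 189, 54), (14, 153, 85), (17, 135, 117), (18, 129, 132)]
209 [(18, 133, 127), (16, 141, 116), (15, 148, 98), (11, 166, 77), (5, 193, 58), (1, 214, 50), (1, 222, 47), (6, 196, 56), (11, 164, 87), (14, 147, 116), (17, 137, 128)]
210 [(18, 135, 106), (14, 150, 85), (10, 171, 67), (7, 186, 59), (6, 185, 58), (7, 185, 58), (7, 188, 57), (5, 194, 63), (6, 191, 84), (9, 169, 107), (14, 148, 121)]
211 [(14, 150, 80), (8, 177, 59), (8, 174, 60), (
[... 1847 characters left out ...]

222 [(18, 138, 102), (18, 133, 107), (18, 138, 111), (18, 148, 112), (17, 163, 108), (17, 158, 108), (17, 142, 111), (18, 136, 120), (19, 134, 122), (18, 133, 123), (19, 132, 124)]
223 [(14, 161, 68), (14, 155, 69), (15, 158, 79), (16, 168, 97), (17, 170, 108), (16, 168, 105), (15, 162, 101), (15, 154, 103), (15, 150, 104), (16, 147, 104), (16, 147, 106)]
224 [(12, 175, 51), (12, 177, 52), (13, 174, 63), (15, 175, 89), (16, 175, 105), (15, 175, 99), (12, 176, 94), (12, 174, 94), (12, 170, 93), (12, 170, 93), (13, 165, 93)]
225 [(11, 181, 52), (11, 175, 54), (13, 179, 64), (15, 176, 90), (16, 176, 103), (14, 176, 94), (12, 178, 90), (12, 178, 89), (11, 176, 87), (12, 176, 87), (11, 178, 89)]
```

The prong is inside the hole, so I release, back off and check all three keys.

Request:
apply_moves:
  linear:
    - [0,0,0]
    - [0,0,0]
    - [0,0,0]
    - [0,0,0]
    - [0,0,0]
  delta_rot:
    - [0,0,0]
    - [0,0,0]
    - [0,0,0]
    - [0,0,0]
    - [0,0,0]
  gripper: 0.0

```text
clock: 40.07
position: [0.5923, -0.0926, 0.224]
tool_rot: [-3.142, -0.0, -3.119]
force: [0.1, -0.6, -0.1]
grip_width: 0.0433
finger_force: 0.0
```

Request:
apply_moves:
  linear:
    - [0,0,0]
    - [0,0,0]
    - [0.1,0,-0.2]
    - [0.2,0,-0.4]
    - [0.3,0,-0.4]
  delta_rot:
    - [0,0,0]
    - [0,0,0]
    - [0,0,0]
    - [0,0,0]
    - [0,0,0]

```text
clock: 40.48
position: [0.5631, -0.0935, 0.2671]
tool_rot: [-3.141, 0.004, -3.119]
force: [0.6, -0.2, 1.4]
grip_width: 0.0432
finger_force: 0.0
```

Request:
apply_moves:
  linear:
    - [0.25,0.3,0]
    - [0.5,0.6,0]
    - [0.75,0.9,0]
    - [1,1,0]
    - [1,1,0]
  delta_rot:
    - [0,0,0]
    - [0,0,0]
    - [0,0,0]
    - [0,0,0]
    - [0,0,0]
  gripper: 0.3

```text
clock: 40.9
position: [0.4563, 0.0067, 0.2642]
tool_rot: [3.141, -0.001, -3.115]
force: [1.2, -0.8, 0.9]
grip_width: 0.0555
finger_force: 0.0
```

```bash
cat > chk.py <<'E'
from h import *
st();f=grab('top');s=grab('scene');w=grab('wrist')
for n,g in(('top',f),('scene',s),('wrist',w)):
    C=cloud(g);h=cv2.cvtColor(g['im'],cv2.COLOR_RGB2HSV);H=h[...,0].astype(int);S=h[...,1]
    M=dict(green=(abs(H-62)<22)&(S>80),red=((H<6)|(H>172))&(S>165),steel=(S<100))
    for k,y in(('steel',.147),('green',.028),('red',-.092)):
        m=M[k]&(C[...,0]>.6)&(C[...,0]<.668)&(abs(C[...,1]-y)<.028)&(C[...,2]>.075)&(C[...,2]<.24);P=C[m]
        if len(P)>3: print(n,k,len(P),np.median(P,0).round(3),P.min(0).round(3),P.max(0).round(3))
# knob & tray from wrist: brass pixels
C=cloud(w);h=cv2.cvtColor(w['im'],cv2.COLOR_RGB2HSV)
m=(C[...,2]>.016)&(C[...,2]<.04)&(C[...,0]>.39)&(C[...,0]<.62)&(abs(C[...,1]-.02)<.03);P=C[m]
print('knob/tray pts',len(P)); k=P[:,0]<P[:,0].min()+.024
print('knob',P[k].mean(0).round(4),P[k].min(0).round(4),P[k].max(0).round(4))
E
python3 chk.py
```

```text
40.9 [0.4563 0.0067 0.2642] [ 3.1409e+00 -1.3000e-03 -3.1150e+00] [ 1.2 -0.8  0.9] 0.0555 0.0 [-0.19  0.24  0.05  2.01 -0.02  0.9   1.47]
top steel 62 [0.64  0.144 0.187] [0.626 0.134 0.1  ] [0.65  0.161 0.216]
top green 42 [0.64  0.028 0.194] [0.637 0.016 0.13 ] [0.645 0.046 0.203]
top red 30 [ 0.655 -0.088  0.196] [ 0.642 -0.105  0.104] [ 0.668 -0.077  0.205]
scene steel 32 [0.645 0.146 0.196] [0.634 0.134 0.17 ] [0.657 0.161 0.205]
scene green 27 [0.647 0.033 0.196] [0.641 0.013 0.17 ] [0.651 0.046 0.208]
scene red 22 [ 0.657 -0.085  0.198] [ 0.648 -0.097  0.17 ] [ 0.666 -0.077  0.21 ]
wrist steel 567 [0.644 0.143 0.168] [0.632 0.132 0.121] [0.655 0.156 0.203]
knob/tray pts 1070
knob [0.4288 0.0223 0.0262] [0.4174 0.0108 0.016 ] [0.441  0.035  0.0308]
```

All three keys hang on hooks 0, 2 and 4. Now I grip the knob again.

Request:
apply_moves:
  linear:
    - [0.1,0.05,0.3]
    - [0.2,0.1,0.6]
    - [0.31,0.15,0.9]
    - [0.31,0.15,1]
    - [0.31,0.15,1]
  delta_rot:
    - [0,0,0]
    - [0,0,0]
    - [0,0,0]
    - [0,0,0]
    - [0,0,0]

```text
clock: 41.47
position: [0.4279, 0.0181, 0.1618]
tool_rot: [-3.141, -0.004, -3.119]
force: [-0.2, 0.9, -1.0]
grip_width: 0.0557
finger_force: 0.0
```

Request:
apply_moves:
  linear:
    - [0,0,0.2]
    - [0,0,0.4]
    - [0,0,0.7]
    - [0,0,0.8]
    - [0,0,0.8]
  delta_rot:
    - [0,0,0]
    - [0,0,0]
    - [0,0,0]
    - [0,0,0]
    - [0,0,0]

```text
clock: 41.88
position: [0.4289, 0.0181, 0.0826]
tool_rot: [-3.141, -0.002, -3.119]
force: [-0.1, 0.4, -0.2]
grip_width: 0.0552
finger_force: 0.0
```

Run:
```python
from h import *
st();w=grab('wrist');C=cloud(w)
m=(C[...,2]>.016)&(C[...,2]<.04)&(C[...,0]>.39)&(C[...,0]<.455)&(abs(C[...,1]-.02)<.02);P=C[m]
print(len(P),P.mean(0).round(4),P.min(0).round(4),P.max(0).round(4))
```

```text
41.88 [0.4289 0.0181 0.0826] [-3.1410e+00 -2.1000e-03 -3.1194e+00] [-0.1  0.4 -0.2] 0.0552 0.0 [-0.19  0.52  0.02  2.23 -0.02  0.4   1.44]
1239 [0.4303 0.0227 0.0256] [0.417  0.0112 0.016 ] [0.455  0.035  0.0311]
```

Request:
apply_moves:
  linear:
    - [0,0.045,0.15]
    - [0,0.045,0.3]
    - [0,0.045,0.45]
    - [0,0.045,0.585]
    - [0,0.045,0.585]
  delta_rot:
    - [0,0,0]
    - [0,0,0]
    - [0,0,0]
    - [0,0,0]
    - [0,0,0]

```text
clock: 42.35
position: [0.4292, 0.023, 0.0251]
tool_rot: [-3.141, -0.0, -3.119]
force: [-0.8, -0.0, 0.2]
grip_width: 0.0558
finger_force: 0.0
```

Request:
apply_moves:
  linear:
    - [0,0,0]
    - [0,0,0]
    - [0,0,0]
    - [0,0,0]
    - [0,0,0]
  delta_rot:
    - [0,0,0]
    - [0,0,0]
    - [0,0,0]
    - [0,0,0]
    - [0,0,0]
  gripper: -1
  force: 40

```text
clock: 42.77
position: [0.4293, 0.0231, 0.0266]
tool_rot: [3.141, 0.002, -3.119]
force: [-0.6, 0.6, 7.9]
grip_width: 0.0226
finger_force: 38.8
```

Request:
apply_moves:
  linear:
    - [-0.15,0,0]
    - [-0.3,0,0]
    - [-0.45,0,0]
    - [-0.6,0,0]
    - [-0.75,0,0]
  delta_rot:
    - [0,0,0]
    - [0,0,0]
    - [0,0,0]
    - [0,0,0]
    - [0,0,0]

```text
clock: 43.18
position: [0.5024, 0.0246, 0.0264]
tool_rot: [-3.141, -0.003, -3.119]
force: [-12.1, -0.3, 16.8]
grip_width: 0.023
finger_force: 39.8
```

Request:
apply_moves:
  linear:
    - [-0.08,0,0]
    - [-0.16,0,0]
    - [-0.24,0,0]
    - [-0.3,0,0]
    - [-0.35,0,0]
  delta_rot:
    - [0,0,0]
    - [0,0,0]
    - [0,0,0]
    - [0,0,0]
    - [0,0,0]

```text
clock: 43.6
position: [0.5374, 0.0255, 0.0265]
tool_rot: [-3.141, -0.003, -3.119]
force: [-14.3, -0.4, 15.0]
grip_width: 0.0225
finger_force: 39.7
```

Request:
apply_moves:
  linear:
    - [0,0,0]
    - [0,0,0]
    - [0,0,0]
    - [0,0,0]
    - [0,0,0]
  delta_rot:
    - [0,0,0]
    - [0,0,0]
    - [0,0,0]
    - [0,0,0]
    - [0,0,0]

```text
clock: 44.02
position: [0.5384, 0.0255, 0.0267]
tool_rot: [-3.141, 0.0, -3.119]
force: [-5.6, -0.8, 10.2]
grip_width: 0.0225
finger_force: 39.3
```

Request:
apply_moves:
  linear:
    - [-0.02,0,0]
    - [-0.04,0,0]
    - [-0.06,0,0]
    - [-0.08,0,0]
    - [-0.08,0,0]
  delta_rot:
    - [0,0,0]
    - [0,0,0]
    - [0,0,0]
    - [0,0,0]
    - [0,0,0]

```text
clock: 44.43
position: [0.5455, 0.0257, 0.0266]
tool_rot: [-3.141, -0.002, -3.119]
force: [-10.3, 0.3, 13.0]
grip_width: 0.0225
finger_force: 39.7
```

```bash
cat > tray.py <<'E'
from h import *
st();f=grab('top');w=grab('wrist')
C=cloud(w)
for y in(-.05,-.03,.08,.1):
    m=(C[...,2]>.022)&(C[...,2]<.032)&(C[...,0]>.4)&(C[...,0]<.6)&(abs(C[...,1]-y)<.008);P=C[m]
    b=(C[...,2]>.058)&(C[...,2]<.072)&(C[...,0]>.5)&(C[...,0]<.64)&(abs(C[...,1]-y)<.008);Q=C[b]
    print(y,'tray rim',len(P),np.percentile(P[:,0],[3,20]).round(4) if len(P) else '','board',len(Q),np.percentile(Q[:,0],[3,10]).round(4) if len(Q) else '')
C=cloud(f)
m=(C[...,2]>.018)&(C[...,2]<.035)&(C[...,0]>.52)&(C[...,0]<.6)&(abs(C[...,1]-.025)<.09);P=C[m];print('top rim',len(P),P[:,0].min() if len(P) else '')
E
python3 tray.py
```

```text
44.43 [0.5455 0.0257 0.0266] [-3.1414e+00 -2.2000e-03 -3.1186e+00] [-10.3   0.3  13. ] 0.0225 39.7 [-0.16  0.74  0.01  1.94 -0.02  0.46  1.46]
-0.05 tray rim 0  board 0 
-0.03 tray rim 54 [0.5843 0.5851] board 88 [0.5355 0.5356]
0.08 tray rim 22 [0.5816 0.582 ] board 137 [0.533  0.5333]
0.1 tray rim 13 [0.5855 0.5859] board 0 
top rim 9 0.5776233123834957
```

Request:
apply_moves:
  linear:
    - [-0.01,0,0]
    - [-0.02,0,0]
    - [-0.03,0,0]
    - [-0.04,0,0]
    - [-0.04,0,0]
  delta_rot:
    - [0,0,0]
    - [0,0,0]
    - [0,0,0]
    - [0,0,0]
    - [0,0,0]

```text
clock: 44.95
position: [0.5492, 0.0258, 0.0265]
tool_rot: [-3.141, -0.002, -3.119]
force: [-11.9, 0.1, 14.6]
grip_width: 0.023
finger_force: 39.7
```

Request:
apply_moves:
  linear:
    - [-0.01,0,0]
    - [-0.02,0,0]
    - [-0.03,0,0]
    - [-0.03,0,0]
    - [-0.03,0,0]
  delta_rot:
    - [0,0,0]
    - [0,0,0]
    - [0,0,0]
    - [0,0,0]
    - [0,0,0]

```text
clock: 45.37
position: [0.5523, 0.0258, 0.0266]
tool_rot: [-3.141, -0.002, -3.119]
force: [-11.1, -0.1, 14.5]
grip_width: 0.0223
finger_force: 39.7
```

Request:
apply_moves:
  linear:
    - [-0.01,0,0]
    - [-0.02,0,0]
    - [-0.03,0,0]
    - [-0.03,0,0]
    - [-0.03,0,0]
  delta_rot:
    - [0,0,0]
    - [0,0,0]
    - [0,0,0]
    - [0,0,0]
    - [0,0,0]

```text
clock: 45.78
position: [0.553, 0.0259, 0.0264]
tool_rot: [-3.141, -0.007, -3.119]
force: [-26.0, 0.4, 28.0]
grip_width: 0.0225
finger_force: 41.1
```

```bash
cat >> tray.py <<'E'
s=grab('wrist');C=cloud(s);tc=np.array(s['s']['position'])
m=(C[...,2]>.01)&(C[...,2]<.034)&(C[...,0]>tc[0]-.06)&(C[...,0]<tc[0]+.02)&(abs(C[...,1]-tc[1])<.01);P=C[m]
print('knob front in wrist',len(P),P[:,0].min().round(4) if len(P) else '', 'tcp',tc[0])
E
python3 tray.py
```

```text
45.78 [0.553  0.0259 0.0264] [-3.1412 -0.0068 -3.1185] [-26.    0.4  28. ] 0.0225 41.1 [-0.16  0.75  0.01  1.92 -0.02  0.48  1.46]
-0.05 tray rim 0  board 0 
-0.03 tray rim 58 [0.5917 0.5923] board 161 [0.5432 0.5436]
0.08 tray rim 23 [0.5889 0.5893] board 221 [0.541  0.5412]
0.1 tray rim 11 [0.5926 0.593 ] board 0 
top rim 6 0.5863706979184318
knob front in wrist 2037 0.5401 tcp 0.5530052435969024
```

The force has doubled, so the tray is against the stop. I relax by 2 mm, release and rise.

Request:
apply_moves:
  linear:
    - [0.01,0,0]
    - [0.02,0,0]
    - [0.02,0,0]
    - [0.02,0,0]
    - [0.02,0,0]
  delta_rot:
    - [0,0,0]
    - [0,0,0]
    - [0,0,0]
    - [0,0,0]
    - [0,0,0]

```text
clock: 46.35
position: [0.5529, 0.0258, 0.0265]
tool_rot: [-3.141, -0.003, -3.119]
force: [-13.5, -1.1, 15.5]
grip_width: 0.0229
finger_force: 39.6
```

Request:
apply_moves:
  linear:
    - [0,0,0]
    - [0,0,0]
    - [0,0,0]
    - [0,0,0]
    - [0,0,0]
  delta_rot:
    - [0,0,0]
    - [0,0,0]
    - [0,0,0]
    - [0,0,0]
    - [0,0,0]
  gripper: 0.2

```text
clock: 46.77
position: [0.5547, 0.0261, 0.0257]
tool_rot: [-3.142, 0.0, -3.119]
force: [-0.2, 0.2, -0.1]
grip_width: 0.0513
finger_force: 0.0
```

Request:
apply_moves:
  linear:
    - [0,0,-0.2]
    - [0,0,-0.4]
    - [0,0,-0.6]
    - [0,0,-0.8]
    - [0,0,-1]
  delta_rot:
    - [0,0,0]
    - [0,0,0]
    - [0,0,0]
    - [0,0,0]
    - [0,0,0]

```text
clock: 47.18
position: [0.5544, 0.0261, 0.1265]
tool_rot: [-3.142, -0.0, -3.118]
force: [0.7, -0.5, 0.0]
grip_width: 0.051
finger_force: 0.0
```

Request:
apply_moves:
  linear:
    - [0.2,0,-0.2]
    - [0.5,0,-0.5]
    - [0.8,0,-0.8]
    - [1,0,-1]
    - [1,0,-1]
  delta_rot:
    - [0,0,0]
    - [0,0,0]
    - [0,0,0]
    - [0,0,0]
    - [0,0,0]

```text
clock: 47.6
position: [0.4527, 0.0235, 0.2291]
tool_rot: [3.141, 0.004, -3.119]
force: [1.7, -0.5, 1.1]
grip_width: 0.0512
finger_force: 0.0
```

Request:
apply_moves:
  linear:
    - [0.1,0.3,0]
    - [0.2,0.6,0]
    - [0.3,0.9,0]
    - [0.3,1,0]
    - [0.3,1,0]
  delta_rot:
    - [0,0,0]
    - [0,0,0]
    - [0,0,0]
    - [0,0,0]
    - [0,0,0]

```text
clock: 48.02
position: [0.422, 0.1255, 0.2254]
tool_rot: [3.141, 0.0, -3.115]
force: [-0.1, 0.1, 0.4]
grip_width: 0.0513
finger_force: 0.0
```

Request:
apply_moves:
  linear:
    - [0,0.3,0]
    - [0,0.6,0]
    - [0,0.9,0]
    - [0,1,0]
    - [0,1,0]
  delta_rot:
    - [0,0,0]
    - [0,0,0]
    - [0,0,0]
    - [0,0,0]
    - [0,0,0]

```text
clock: 48.43
position: [0.4202, 0.2246, 0.2251]
tool_rot: [3.141, -0.0, -3.116]
force: [0.9, 0.2, 0.2]
grip_width: 0.0511
finger_force: 0.0
```

```bash
python3 chk.py | grep -v knob
python3 - <<'E'
from h import *
f=grab('top');C=cloud(f);F=__import__('pickle').load(open('F.pkl','rb'))['top'];C0=cloud(F)
for n,c in(('start',C0),('now',C)):
  for lab,lo,hi,yy in(('rim',.018,.034,.025),('board',.058,.072,.025),('knob',.02,.036,.025)):
    w=.012 if lab=='knob' else .085
    m=(c[...,2]>lo)&(c[...,2]<hi)&(c[...,0]>(.48 if lab!='rim' else .56))&(c[...,0]<.61)&(abs(c[...,1]-yy)<w)
    if lab=='rim': m&=abs(c[...,1]-.025)>.02
    P=c[m];print(n,lab,len(P),np.percentile(P[:,0],[2,10]).round(4) if len(P) else '')
# whistle/opener left on table? bystanders moved?
d=np.abs(f['im'].astype(int)-F['im'].astype(int)).sum(2)
for n,(u,v) in dict(plant=(157,148),case=(366,156),torch=(418,167)).items(): print(n,d[v-12:v+12,u-15:u+15].mean().round(1))
E
```

```text
48.43 [0.4202 0.2246 0.2251] [ 3.1413e+00 -3.0000e-04 -3.1161e+00] [0.9 0.2 0.2] 0.0511 0.0 [-0.56  0.32 -0.06  2.    0.03  0.82  0.95]
top steel 62 [0.64  0.144 0.189] [0.627 0.132 0.096] [0.65  0.161 0.215]
top green 43 [0.64  0.028 0.192] [0.637 0.016 0.132] [0.646 0.046 0.207]
top red 27 [ 0.653 -0.089  0.197] [ 0.643 -0.105  0.184] [ 0.667 -0.079  0.204]
scene steel 34 [0.645 0.146 0.197] [0.633 0.134 0.174] [0.658 0.161 0.207]
scene green 28 [0.647 0.034 0.198] [0.644 0.017 0.174] [0.65  0.046 0.204]
scene red 15 [ 0.656 -0.087  0.198] [ 0.652 -0.098  0.168] [ 0.667 -0.081  0.207]
start rim 81 [0.5732 0.574 ]
start board 353 [0.5878 0.5898]
start knob 77 [0.5248 0.5277]
now rim 60 [0.5864 0.5869]
now board 355 [0.5875 0.5896]
now knob 67 [0.5374 0.5413]
plant 15.0
case 13.3
torch 17.9
```

Run:
```python
from h import *
import pickle
f=grab('top');C=cloud(f);w=grab('wrist')
lab=cv2.cvtColor(f['im'],cv2.COLOR_RGB2LAB).astype(float)
m=((abs(lab[...,2]-128)<13)&(C[...,2]<.035)&(C[...,2]>-.01)&(C[...,0]<.6)&(C[...,0]>.33)&(abs(C[...,1])<.5)).astype(np.uint8)
k,l,s,c=cv2.connectedComponentsWithStats(m)
for i in range(1,k):
    if s[i,4]>20: print(s[i],C[l==i].mean(0).round(3))
```

```text
(no output)
```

No grey things are left on the console, so the whistle and opener went home with the tray. I hand in.

```bash
python3 -c "
from h import *
print(workorder.job_done());st()"
```

```text
the job is handed in; nothing more can be done
None
the job is handed in; nothing more can be done
```

I handed the job in at about 49 s of robot time, but no verdict came back: the steel, green and red keys hang on hooks 0, 2 and 4 (no brass key was there), the tray is back against its stop, and although I couldn't see inside it once it was home, no grey thing was left on the console, so the whistle and opener should be in it.

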